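Free the sliding access panel of a junction box with a screwdriver

TASK

Take the green screwdriver from its stand and use its blade (never the fingers) to turn both slotted cam fasteners of the junction box a full quarter turn anticlockwise, so that their red cams leave the notches of the blue panel; only then push the panel fully open, along its guides to the left as far as it goes. Leave the screwdriver standing upright in its stand again, the panel lying open in its guides, keep the fingers off the box itself, and do not disturb the wafer case, the tape roll, the swab jar or the objective can.

Things in the scene. Friction and masses are not known exactly. Their poses are not given: they have to be found in the camera images.
- box: Grey junction box, 110 x 210 x 53 mm, fixed. Origin: centre of its underside on the table; z up, +x away from the robot, +y to the left along the guides: the way the panel opens, up to an end stop. The panel lies in guides 40 mm above the table; lips (tops at 53 mm) cover its long edges. The two fasteners stand beside it on the far (+x) side, 60 mm apart.
- fastener_a (a point): Fastener A (right-hand): centre of its head's top face, 60 mm above the table; fixed to the box (orientation: the box's, not the slot's). Steel head 28 mm across, slotted right across through the axis: slot 4.8 mm wide, 8 mm deep. Below it a red cam, 16 mm wide, reaches 24 mm from the axis into a notch of the panel. The slot lies along the red cam, give or take the play told under cam_a.
- fastener_b (a point): Fastener B (left-hand, 60 mm to +y of A), otherwise the same as A: centre of its slotted head's top face, 60 mm above the table.
- cam_a (a joint): Angle of red cam A, rad: 0 = locked (cam points to -x of the box; stop), grows anticlockwise from above to 1.57 = open (points to -y; stop); stays where left, friction 0.10 N m. Its slotted head plays up to 0.4 rad either way on the cam (friction 0.02 N m) and starts anywhere in that play: find the slot by touch or sight. Turned past the play, the head takes the cam along.
- cam_b (a joint): The same for fastener B, with its own play.
- panel_tab (a point): Middle of the upright black finger tab on the loose blue panel (110 mm along y, 66 along x, 6 thick; 0.25 kg). Tab: 42 mm along x, 10 thick along y, from 46 to 70 mm above the table; this point 58. Axes as the box's. Locked, it moves 13 mm at most; moved so, it jams the cams. Push the tab's right (-y) face to open it: in the box frame the tab goes from x -20, y -44 (shut) to y +45 mm (stop), with a few N.
- driver_grip (a point): Centre of the square green handle (26 x 26 x 74 mm) of the loose flat-blade screwdriver, 155 mm long, 0.14 kg; 118 mm above the blade tip. z: from tip to handle; x: along the blade's width; the flats face x and y. Blade 20 mm wide (x), 3 thick (y), 14 long; shaft 9 mm across; under the handle a black collar 36 mm across, 6 thick, its underside 75 mm above the tip.
- stand_mouth (a point): Centre of the mouth of the fixed grey driver stand, 86 mm above the table: a square hole, 24 x 24 mm, 78 mm deep, in a 48 mm block on a 70 mm foot. The screwdriver hangs in it by its collar, handle up, tip 11 mm above the table, free to stand at any yaw. z up.
- wafer_case: Grey round wafer case, 73 mm across, 13 mm high, lying on the table (leave alone). Origin: centre of its underside.
- tape_roll: Amber tape roll, 60 mm across, 16 mm high, lying on the table (leave alone). Origin: centre of its underside.
- swab_jar: Clear jar with a blue lid, 54 mm across, 70 mm high (leave alone). Origin: centre of its underside.
- objective_can: White can with a black lid, 47 mm across, 62 mm high (leave alone). Origin: centre of its underside.
Mind the look-alikes: they are no part of the job. Leave any pink look-alike of the part that bears driver_grip alone.

How it is judged:
By the outcome, as a careful person would: the job done as asked, in the order asked, and still so for the second after the job is handed in, with the robot touching nothing.
It also fails if it takes over 72 s, if anything falls off the work surface, if the arm or the gripper's body presses on something with over 40 N, if the wrist force passes 120 N, or if a joint passes its speed limit or range.

ROBOT

A 6-joint arm with a two-finger parallel gripper is mounted at the origin on a cart in front of the work surface, level with it; the furniture and walls round the work are solid. World frame = base frame: x ahead of the robot, y to its left, z up, the work surface at z = 0. Lengths are in m, angles in rad, forces in N, time in s.
With the tool pointing down it reaches from about 0.275 to 0.85 m from the base axis. Payload 5.2 kg.
Tool frame: the origin (TCP) lies between the finger pads; the fingertips stand arm.nose_length ahead of it and the grasp point (between the pads) lies 11 mm behind it (arm.nose_length is the distance from the TCP to the fingertips, in m); z points along the fingers, y is the direction in which the jaws open and shut (so a half turn about z gives the same grasp; the last joint's range is limited). The gripper opens to 85 mm and grips with 20 to 120 N. Pads are 22 mm wide; open, the fingers measure 114 mm over their backs; the gripper's body (76 mm by 85 mm) begins 54 mm behind the grasp point. The pads swing forward as they close: fully open they stand 13 mm farther back than shut.
Start: joints at [-1.476, 0.259, 1.535, -0, 1.348, -0.203], TCP at [0.161, -0.526, 0.239] pointing down, gripper open.
Joint ranges: [-3.14, 3.14], [-0.91, 2.08], [0.19, 2.58], [-1.22, 4.36], [0.22, 2.71], [-3.12, 3.12]. Speed limits (rad/s): [2.57, 2.57, 3.14, 3.14, 3.14, 3.14].

INTERFACE

Orientations are given as a unit quaternion [w, x, y, z].
In Python, from workcell import state, get_image, get_calibration, job, arm gives the robot as it stands.
- The arm moves only by the tool apply_moves, never from a script. Its argument "moves" is a list of rows, each a list of 2 entries, a list of its own where there are three numbers: the shift along the tool's x, y, z in cm, then the turn about the tool's z in degrees. A call has exactly 8 rows; each row shifts and turns the pose as measured when the row begins, along the tool's axes as they then stand; what a row does not reach is not made up. A row lasts 1/10 s, in which the tool goes at most 50 mm and 8.59 degrees, less where a joint would pass 70% of its speed; a pose out of reach is approached as far as the arm can. A call with a gripper value outside its range is refused whole. "claw" is the finger opening in cm, from 0 to 8.54, set as the call begins (left out, the last holds). The fingers move at their own pace and stop on an object; "grip_force" is the grip in N (left out, the last holds). Time passes only in rows, so rows that do not move let the fingers close, or fill a call up. It gives the time, the measured TCP pose, the force and the opening at its end, in the units of the state.
- state(): the state, without advancing time (a new reading comes with each control period).
- get_image(name): name is "side" or "top" or "wrist"; returns (picture, depth): 480x640x3 uint8, red, green, blue; 480x640 float32, m along the optical axis (not along the pixel's ray), 0 where there is no reading.
- get_calibration(name): a dict with "intrinsics" (3x3 intrinsics, pixels), "origin" and "attitude" of the camera in the world; the wrist camera has in their place "tool_from_camera" (4x4, takes a point from camera to tool coordinates, whose origin is the TCP and whose axes are the flange's). Camera axes: x right, y down, z forward; pixel columns grow to the right and rows downward; lengths in m; the calibration is good to about 2 mm. A picture is of the moment at which its call begins: read the wrist's pose just before it. get_calibration takes no time and is no camera call.
- job.finish_job(): hands the job in, once; it reports no verdict.
The state is a dict: "time_s": time; "q": joint angles; "joint_velocities": joint speeds; "joint_efforts": joint torques, N m; "eef_pos": TCP position; "eef_rot": TCP orientation; "contact_force": force on the tool from outside, world axes, zero at the start; "torque": the same for the moment, N m; "finger_gap": finger opening in m.
Only numpy, scipy, OpenCV 4.12 (cv2) and the standard library are available. Lean on these libraries where they do the work, as an engineer would, in place of code of your own. Each camera call takes 0.05 s, during which the arm holds its last target.

## Working session

There is one attempt and no reset: what is moved stays moved. The work goes in short steps, Python scripts to look and compute and a tool call to move; the robot and the scene stay as the last step left them, time stands still between calls to the robot, and variables do not carry over. Pictures are saved under pics/ and viewed, and the job is handed in when it is done.

Besides the shell and the picture viewer there is one more tool, called after "Request:" by a JSON object that holds its "fn" and its "kwargs". apply_moves: Moves the arm, as the interface text tells. Its arguments: {"type":"object","properties":{"moves":{"type":"array","items":{"type":"array"}},"claw":{"type":"number"},"grip_force":{"type":"number"}},"required":["moves"]}

```bash
ls; mkdir -p pics
python3 - <<'E'
from workcell import state,get_image,get_calibration,arm
import cv2
print(state()); print(arm.nose_length)
for n in ("side","top","wrist"):
    p,d=get_image(n); cv2.imwrite(f"pics/{n}0.png",p[:,:,::-1]); 
    c=get_calibration(n); print(n,c)
    import numpy as np; np.savez(f"pics/{n}0.npz",p=p,d=d)
E
```

```text
pics
{'time_s': 0.0, 'q': array([-1.47581301e+00,  2.59321977e-01,  1.53611219e+00, -2.83652153e-06,
        1.34796789e+00, -2.02805494e-01]), 'joint_velocities': array([-0.00022584,  0.00040664, -0.00044689,  0.0007768 ,  0.00036373,
        0.00104409]), 'joint_efforts': array([-1.69333402e-03, -4.46035981e+01, -2.90576452e+01, -2.79898213e-04,
        1.16152817e-02,  2.15102496e-06]), 'eef_pos': array([ 0.16134249, -0.52526251,  0.2384743 ]), 'eef_rot': array([-9.03461402e-04,  9.88935240e-01,  1.48345112e-01,  4.73689054e-05]), 'contact_force': array([-0.38589973,  0.40734798,  0.10812484]), 'torque': array([ 0.01237365, -0.04175927, -0.01909964]), 'finger_gap': 0.08538353195537643}
0.008
side {'intrinsics': array([[523.04493288,   0.        , 316.15904358],
       [  0.        , 523.04493288, 230.62959568],
       [  0.        ,   0.        ,   1.        ]]), 'origin': array([-0.57329457,  0.07309401,  0.88177417]), 'attitude': array([ 0.29774936, -0.60646879,  0.65597469, -0.33650875])}
top {'intrinsics': array([[519.39786356,   0.        , 319.32698486],
       [  0.        , 519.39786356, 233.37928271],
       [  0.        ,   0.        ,   1.        ]]), 'origin': array([ 0.27539842, -0.0312122 ,  1.70811757]), 'attitude': array([ 0.04785832, -0.70173485,  0.70902959, -0.05054526])}
wrist {'intrinsics': array([[343.53464496,   0.        , 320.64603229],
       [  0.        , 343.53464496, 235.91657038],
       [  0.        ,   0.        ,   1.        ]]), 'tool_from_camera': array([[-2.77709791e-04, -9.59900760e-01, -2.80339889e-01,
         7.22270182e-02],
       [ 9.99999939e-01, -2.07337338e-04, -2.80682516e-04,
        -1.57475088e-03],
       [ 2.11302434e-04, -2.80339950e-01,  9.59900759e-01,
        -1.33574744e-01],
       [ 0.00000000e+00,  0.00000000e+00,  0.00000000e+00,
         1.00000000e+00]])}
```

View pics/side0.png

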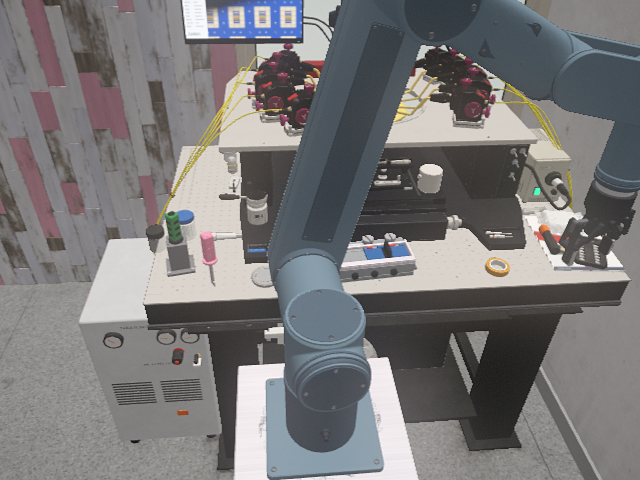

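View pics/top0.png

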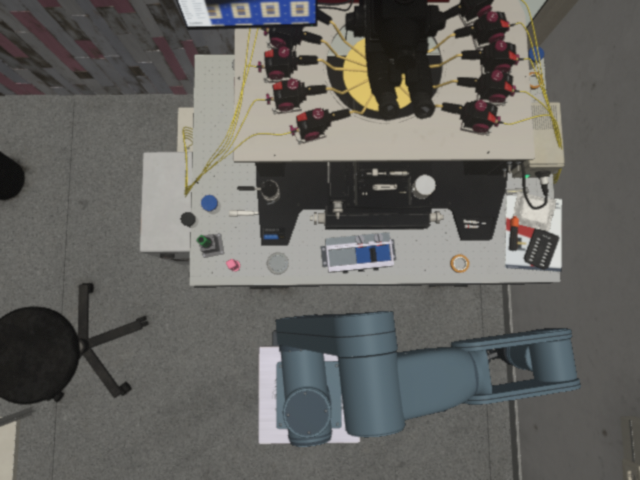

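View pics/wrist0.png

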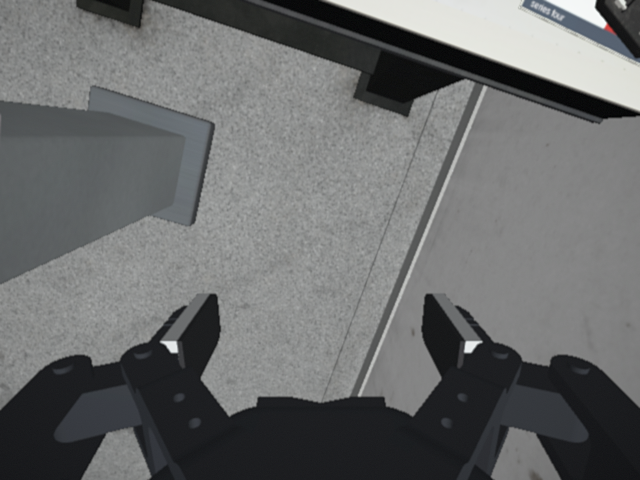

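The side view shows the green driver in its stand at about (174,228), the pink look-alike at (208,250), and the box at (375,258). The top view shows the driver at (207,242), pink at (232,264), and the box at (359,252), with the wafer case beside it at (278,262).

```bash
cat > h.py <<'E'
import numpy as np, cv2
from scipy.spatial.transform import Rotation as R
from workcell import state,get_image,get_calibration,arm
def rot(q): return R.from_quat([q[1],q[2],q[3],q[0]]).as_matrix()
def cam(n,s=None):
    c=get_calibration(n);K=c["intrinsics"]
    if n=="wrist":
        T=c["tool_from_camera"];Rt=rot(s["eef_rot"])
        return K,Rt@T[:3,:3],Rt@T[:3,3]+s["eef_pos"]
    return K,rot(c["attitude"]),c["origin"]
def ray(C,u,v,z):
    K,Rm,o=C; d=Rm@np.array([(u-K[0,2])/K[0,0],(v-K[1,2])/K[1,1],1.]); return o+d*(z-o[2])/d[2]
def dep(C,u,v,d):
    K,Rm,o=C; return o+Rm@np.array([(u-K[0,2])/K[0,0]*d,(v-K[1,2])/K[1,1]*d,d])
def proj(C,p):
    K,Rm,o=C; x=Rm.T@(np.asarray(p)-o); return K[0,0]*x[0]/x[2]+K[0,2],K[1,1]*x[1]/x[2]+K[1,2]
def cloud(C,d):
    K,Rm,o=C; v,u=np.mgrid[:480,:640]; P=np.stack([(u-K[0,2])/K[0,0]*d,(v-K[1,2])/K[1,1]*d,d],-1)
    return P@Rm.T+o
def comps(m,mn=10):
    n,l,st,c=cv2.connectedComponentsWithStats(m.astype(np.uint8)); 
    return [(st[i].tolist(),c[i].round(1).tolist()) for i in range(1,n) if st[i][4]>=mn]
def tool():
    s=state(); Rt=rot(s["eef_rot"]); 
    print("t",round(s["time_s"],2),"p",s["eef_pos"].round(4),"yaw_x",round(np.degrees(np.arctan2(Rt[1,0],Rt[0,0])),2),"z",Rt[:,2].round(4),"gap",round(s["finger_gap"],4),"F",s["contact_force"].round(1),"T",s["torque"].round(2),"q",s["q"].round(2)); return s,Rt
E
python3 - <<'E'
from h import *
C=cam("top"); d=np.load("pics/top0.npz");p=d["p"];D=d["d"]
for n,u,v,z in [("driver top",205,240,.166),("stand",209,243,.086),("pink",232,264,.03),("box",359,252,.05),("wafer",278,262,.013),("tape",459,263,.016),("jar",209,203,.07),("can",188,219,.062)]:
    print(n,ray(C,u,v,z).round(3),dep(C,u,v,D[v,u]).round(3))
cv2.imwrite("pics/topz.png",cv2.resize(p[180:290,180:480,::-1],(800,293),interpolation=cv2.INTER_CUBIC))
d=np.load("pics/side0.npz");p=d["p"]
cv2.imwrite("pics/sidez.png",cv2.resize(p[190:300,130:430,::-1],(800,293),interpolation=cv2.INTER_CUBIC))
E
```

```text
driver top [0.475 0.304 0.166] [0.475 0.303 0.17 ]
stand [0.476 0.309 0.086] [0.472 0.302 0.115]
pink [0.413 0.245 0.03 ] [0.403 0.224 0.154]
box [ 0.446 -0.165  0.05 ] [ 0.447 -0.166  0.046]
wafer [0.42  0.097 0.013] [0.42  0.097 0.011]
tape [ 0.41  -0.494  0.016] [ 0.412 -0.499 -0.   ]
jar [0.607 0.314 0.07 ] [0.607 0.315 0.068]
can [0.557 0.382 0.062] [0.557 0.382 0.062]
```

Run:
```python
import cv2,numpy as np
a=cv2.imread("pics/topz.png");b=cv2.imread("pics/sidez.png");cv2.imwrite("pics/z.png",np.vstack([a,b]))
```

```text
(no output)
```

View pics/z.png

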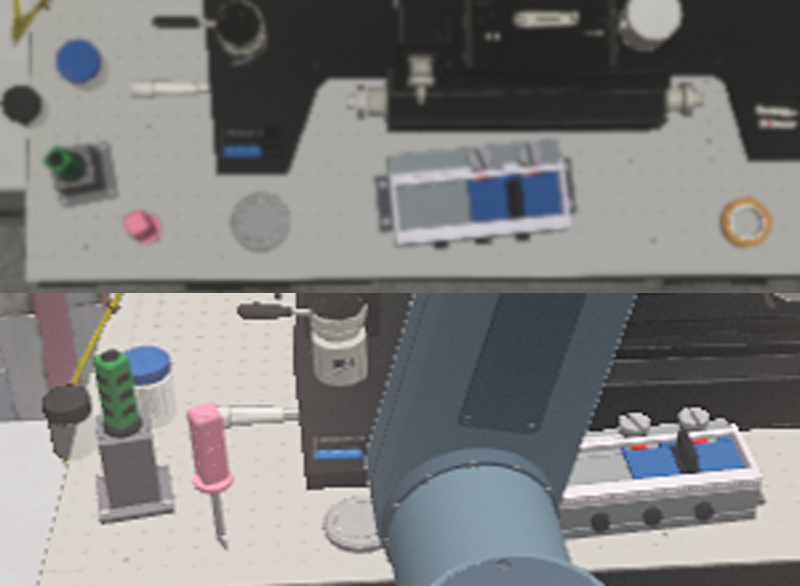

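Request:
{"fn": "apply_moves", "kwargs": {"moves": [[[3.8, -3.5, -0.6], 0], [[3.8, -3.5, -0.6], 0], [[3.8, -3.5, -0.6], 0], [[3.8, -3.5, -0.6], 0], [[3.8, -3.5, -0.6], 0], [[3.8, -3.5, -0.6], 0], [[3.8, -3.5, -0.6], 0], [[3.8, -3.5, -0.6], 0]]}}

```text
time_s: 0.95
eef_pos: [0.3613, -0.1818, 0.2825]
eef_rot: [-0.003, 0.99, 0.142, -0.0]
contact_force: [1.8, -0.9, 0.1]
finger_gap: 0.0855
```

```bash
python3 -c "
from h import *
tool()"
```

```text
t 0.95 p [ 0.3613 -0.1818  0.2825] yaw_x 16.34 z [-0.0011  0.0058 -1.    ] gap 0.0855 F [ 1.8 -0.9  0.1] T [-0.01 -0.03 -0.01] q [-0.75 -0.04  1.77  0.    1.42  0.54]
```

Run:
```python
from h import *
import pickle
get_image("top")
s,_=tool(); p,d=get_image("wrist"); tool()
pickle.dump((s,p,d),open("pics/w1.pkl","wb")); cv2.imwrite("pics/w1.png",p[:,:,::-1])
```

```text
t 1.0 p [ 0.3645 -0.175   0.2836] yaw_x 16.7 z [ 0.0029  0.0099 -0.9999] gap 0.0855 F [1.1 4.5 1.1] T [ 0.17 -0.08  0.02] q [-0.73 -0.04  1.77  0.01  1.42  0.54]
t 1.05 p [ 0.3631 -0.1783  0.2831] yaw_x 16.86 z [ 9.0e-04  7.2e-03 -1.0e+00] gap 0.0852 F [-0.  -0.2  0.7] T [-0.07  0.03 -0.01] q [-0.74 -0.04  1.77  0.01  1.42  0.54]
```

View pics/w1.png

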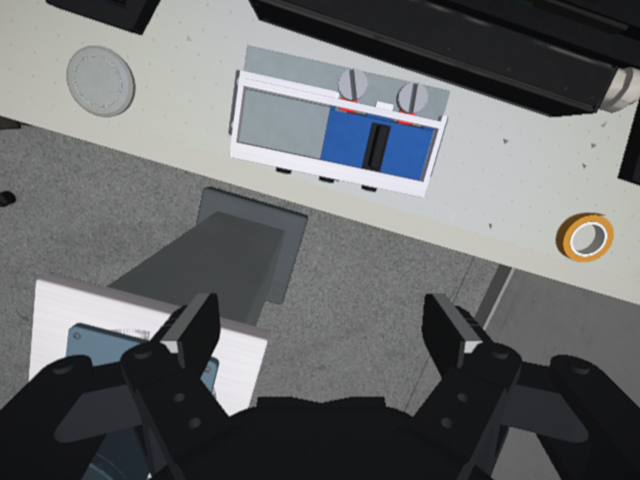

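Run:
```python
from h import *
import pickle
s,_=tool(); p,d=get_image("wrist"); s2,_=tool()
pickle.dump((s,p,d),open("pics/w2.pkl","wb"))
cv2.imwrite("pics/w2.png",cv2.resize(p[40:200,220:460,::-1],(800,533),interpolation=cv2.INTER_CUBIC))
C=cam("wrist",s)
hsv=cv2.cvtColor(p,cv2.COLOR_RGB2HSV)
for nm,m,z in [("blue",(hsv[...,0]>95)&(hsv[...,0]<130)&(hsv[...,1]>140),.046),("red",((hsv[...,0]<8)|(hsv[...,0]>172))&(hsv[...,1]>120),.05)]:
    for st,c in comps(m,8): print(nm,st,c,ray(C,*c,z).round(4))
P=cloud(C,d)
m=(P[...,2]>.056)&(P[...,2]<.064)&(P[...,0]>.4)&(P[...,0]<.6)
for st,c in comps(m,8): print("z60",st,c,ray(C,*c,.06).round(4))
m=(P[...,2]>.05)&(P[...,2]<.056)&(P[...,0]>.38)&(P[...,0]<.6)
for st,c in comps(m,8): print("z53",st,c,ray(C,*c,.053).round(4))
```

```text
t 1.05 p [ 0.3631 -0.1783  0.2831] yaw_x 16.86 z [ 9.0e-04  7.2e-03 -1.0e+00] gap 0.0852 F [-0.  -0.2  0.7] T [-0.07  0.03 -0.01] q [-0.74 -0.04  1.77  0.01  1.42  0.54]
t 1.1 p [ 0.362  -0.1809  0.2827] yaw_x 16.78 z [-5.0e-04  5.6e-03 -1.0e+00] gap 0.0858 F [-0.2 -0.6 -0. ] T [0.03 0.02 0.02] q [-0.74 -0.04  1.77  0.    1.42  0.53]
blue [318, 103, 113, 74, 4544] [373.0, 140.4] [ 0.4431 -0.2076  0.046 ]
red [339, 94, 5, 3, 9] [340.6, 95.2] [ 0.4745 -0.1619  0.05  ]
red [349, 97, 5, 2, 9] [351.2, 97.4] [ 0.4757 -0.1726  0.05  ]
red [337, 105, 15, 5, 38] [344.3, 106.9] [ 0.4652 -0.1688  0.05  ]
red [397, 107, 5, 3, 10] [398.7, 108.2] [ 0.4798 -0.2214  0.05  ]
red [407, 110, 5, 2, 9] [409.2, 110.4] [ 0.4809 -0.2322  0.05  ]
red [395, 118, 15, 5, 36] [401.7, 119.7] [ 0.4704 -0.2281  0.05  ]
z60 [254, 0, 328, 112, 883] [416.9, 55.5] [ 0.527  -0.2197  0.06  ]
z60 [335, 65, 14, 32, 297] [341.9, 81.1] [ 0.4857 -0.1592  0.06  ]
z60 [351, 64, 14, 32, 305] [357.0, 78.8] [ 0.4918 -0.1723  0.06  ]
z60 [602, 65, 38, 43, 708] [618.2, 84.9] [ 0.5586 -0.4125  0.06  ]
z60 [395, 79, 15, 30, 296] [402.2, 93.0] [ 0.4924 -0.218   0.06  ]
z60 [409, 79, 17, 31, 300] [417.0, 94.5] [ 0.4953 -0.2321  0.06  ]
z60 [370, 122, 6, 22, 25] [372.4, 131.8] [ 0.4503 -0.2024  0.06  ]
z60 [366, 145, 4, 16, 19] [367.5, 152.5] [ 0.4299 -0.2042  0.06  ]
z53 [247, 0, 71, 25, 147] [281.1, 11.6] [ 0.527 -0.087  0.053]
z53 [319, 24, 257, 89, 483] [446.6, 67.9] [ 0.527  -0.2522  0.053 ]
z53 [619, 64, 10, 8, 29] [623.7, 66.9] [ 0.5768 -0.4143  0.053 ]
z53 [226, 66, 219, 129, 6106] [326.5, 134.0] [ 0.4351 -0.1594  0.053 ]
z53 [346, 66, 8, 31, 125] [349.4, 80.4] [ 0.4895 -0.166   0.053 ]
z53 [628, 84, 12, 18, 57] [634.5, 93.5] [ 0.5588 -0.4367  0.053 ]
z53 [600, 95, 18, 14, 102] [607.2, 101.6] [ 0.5445 -0.4151  0.053 ]
z53 [368, 137, 3, 11, 11] [369.1, 142.0] [ 0.4402 -0.2033  0.053 ]
```

View pics/w2.png

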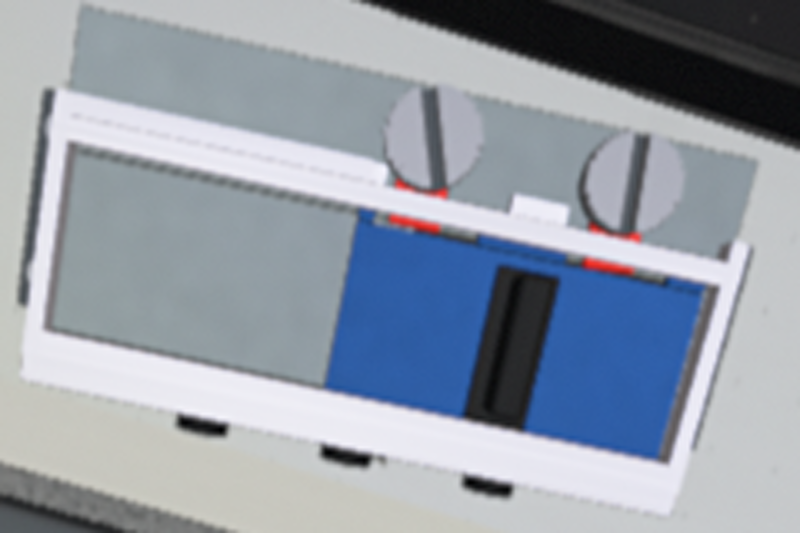

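```bash
cat > boxm.py <<'E'
from h import *
def fast(C,p,d,ga,verbose=True):
    """ga: rough xy of a fastener; returns centre, slot angle (world deg, mod 180)"""
    P=cloud(C,d); r=np.hypot(P[...,0]-ga[0],P[...,1]-ga[1])
    m=((r<.019)&(P[...,2]>.0565)&(P[...,2]<.066)).astype(np.uint8)
    m=cv2.morphologyEx(m,cv2.MORPH_CLOSE,np.ones((7,7)))
    cs,_=cv2.findContours(m,cv2.RETR_EXTERNAL,cv2.CHAIN_APPROX_NONE)
    c=max(cs,key=cv2.contourArea); pts=np.array([ray(C,u,v,.06)[:2] for u,v in c[:,0,:]])
    (x,y),rad=cv2.minEnclosingCircle((pts*1000).astype(np.float32)); 
    g=cv2.cvtColor(p,cv2.COLOR_RGB2GRAY)
    e=cv2.fitEllipse(c); cen=ray(C,*e[0],.06)[:2]
    v,u=np.mgrid[:480,:640]
    # dark slot pixels inside the head: upsampled
    f=6; u0,v0=[int(t) for t in e[0]]; w=22
    crop=cv2.resize(g[v0-w:v0+w+1,u0-w:u0+w+1],None,fx=f,fy=f,interpolation=cv2.INTER_CUBIC)
    vv,uu=np.nonzero(crop<np.percentile(crop,50)-35) if False else np.nonzero(crop<115)
    U=u0-w+(uu+.5)/f-.5;V=v0-w+(vv+.5)/f-.5
    Q=np.array([ray(C,a,b,.058)[:2] for a,b in zip(U,V)]) if len(U) else np.zeros((0,2))
    Q=Q[np.hypot(*(Q-cen).T)<.0115]
    A=np.cov(Q.T);w_,E=np.linalg.eigh(A);ang=np.degrees(np.arctan2(E[1,1],E[0,1]))%180
    if verbose: print("circ",x.__round__(1),y.__round__(1),"r",round(rad,1),"ell c",cen.round(4),"slot c",Q.mean(0).round(4),"ang",ang.round(1),"std",np.sqrt(w_*1e6).round(1),len(Q))
    return cen,ang
E
python3 - <<'E'
from boxm import *
import pickle
s,p,d=pickle.load(open("pics/w2.pkl","rb")); s2=state()
C=cam("wrist",s)
a,aa=fast(C,p,d,(.4938,-.225)); b,ab=fast(C,p,d,(.4888,-.166))
print("yaw AB",np.degrees(np.arctan2(*(b-a)[::-1]))-90,np.linalg.norm(b-a))
P=cloud(C,d); hsv=cv2.cvtColor(p,cv2.COLOR_RGB2HSV)
m=(P[...,2]>.05)&(P[...,2]<.056)&(abs(P[...,0]-.44)<.09)&(abs(P[...,1]+.165)<.13)&(hsv[...,2]>200)&(hsv[...,1]<30)
cs,_=cv2.findContours(m.astype(np.uint8),cv2.RETR_EXTERNAL,cv2.CHAIN_APPROX_NONE);c=max(cs,key=cv2.contourArea)
q=np.array([ray(C,u,v,.053)[:2] for u,v in c[:,0]])
print(cv2.minAreaRect((q*1000).astype(np.float32)))
# tab top at z .07
m=(P[...,2]>.066)&(P[...,2]<.074)&(abs(P[...,0]-.44)<.05)&(abs(P[...,1]+.205)<.04)
q=P[m]; print("tab top",q.mean(0), m.sum()); print(cv2.minAreaRect((q[:,:2]*1000).astype(np.float32)))
E
```

```text
circ 493.8 -225.3 r 14.6 ell c [ 0.494  -0.2251] slot c [ 0.4943 -0.2261] ang 10.8 std [1.1 6.6] 3672
circ 488.6 -165.7 r 14.4 ell c [ 0.4888 -0.1658] slot c [ 0.4891 -0.1661] ang 24.5 std [1.2 6.6] 3894
yaw AB 5.025131335176653 0.05956757914574542
((437.7477722167969, -165.3158721923828), (83.61345672607422, 209.29185485839844), 5.033341884613037)
tab top [ 0.44073166 -0.2079607   0.0685444 ] 448
((440.4392395019531, -208.26950073242188), (41.80582809448242, 10.235023498535156), 5.682797908782959)
```

Box yaw is about 5°. The slots lie at about 10.8° (A) and 24.5° (B), so +6° and +19.5° relative to the box. Next I'll go to the driver.

Request:
{"fn": "apply_moves", "kwargs": {"moves": [[[2.0, -4.5, -0.3], 0], [[2.0, -4.5, -0.3], 0], [[2.0, -4.5, -0.3], 0], [[2.0, -4.5, -0.3], 0], [[2.0, -4.5, -0.3], 0], [[2.0, -4.5, -0.3], 0], [[2.0, -4.5, -0.3], 0], [[2.0, -4.5, -0.3], 0]]}}

```text
time_s: 1.9
eef_pos: [0.417, 0.2046, 0.3059]
eef_rot: [0.0, 0.991, 0.133, -0.001]
contact_force: [1.9, -1.7, 1.0]
finger_gap: 0.0855
```

Run:
```python
from h import *
import pickle
get_image("top");get_image("top")
s,_=tool(); p,d=get_image("wrist"); s2,_=tool()
pickle.dump((s,p,d),open("pics/w3.pkl","wb")); cv2.imwrite("pics/w3.png",p[:,:,::-1])
C=cam("wrist",s); hsv=cv2.cvtColor(p,cv2.COLOR_RGB2HSV); P=cloud(C,d)
m=(P[...,2]>.155)&(P[...,2]<.185)&(abs(P[...,0]-.475)<.05)&(abs(P[...,1]-.304)<.05)
for st,c in comps(m,8): print(st,c,ray(C,*c,.166).round(4))
print(P[m].mean(0).round(4), cv2.minAreaRect((P[m][:,:2]*1000).astype(np.float32)))
m=(P[...,2]>.08)&(P[...,2]<.09)&(abs(P[...,0]-.475)<.05)&(abs(P[...,1]-.304)<.05)
print(P[m].mean(0).round(4), cv2.minAreaRect((P[m][:,:2]*1000).astype(np.float32)))
```

```text
t 2.0 p [0.417  0.208  0.3056] yaw_x 15.68 z [-0.0025  0.002  -1.    ] gap 0.0853 F [ 0.4 -0.7  0.2] T [-0.03  0.04  0.04] q [0.22 0.07 1.61 0.   1.47 1.52]
t 2.05 p [0.4168 0.2053 0.3053] yaw_x 15.61 z [-3.4e-03 -3.0e-04 -1.0e+00] gap 0.0853 F [ 0.1 -0.8  0. ] T [-0.02 -0.01  0.02] q [0.22 0.07 1.61 0.   1.47 1.51]
[186, 90, 44, 44, 1225] [207.4, 112.0] [0.4791 0.3157 0.166 ]
[0.479  0.3163 0.1639] ((478.7363586425781, 317.946044921875), (26.402835845947266, 26.16965103149414), 50.30934524536133)
[0.4827 0.3096 0.0849] ((480.2987060546875, 317.91033935546875), (48.040348052978516, 47.451663970947266), 10.53678035736084)
```

View pics/w3.png

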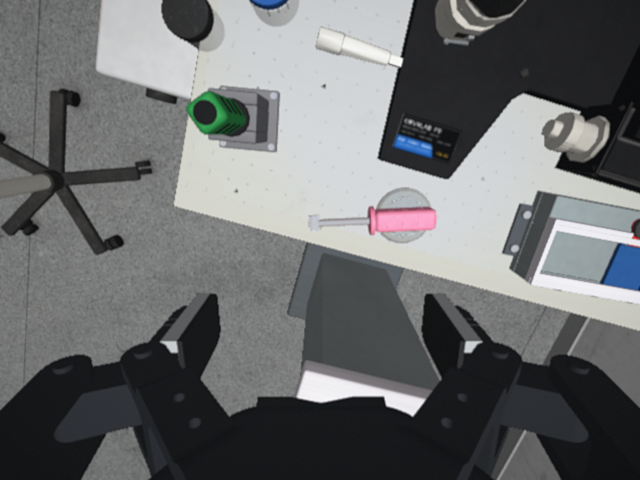

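The pink look-alike at (310–435, 220) no longer looks upright; it seems to lie with its handle over the wafer case. I'll check this with depth.

Run:
```python
from h import *
import pickle
s,p,d=pickle.load(open("pics/w3.pkl","rb")); C=cam("wrist",s); P=cloud(C,d)
for u,v in [(314,222),(345,221),(375,220),(403,219),(433,217),(403,195),(403,238),(207,112),(207,90),(225,125)]: print(u,v,P[v,u].round(3))
s1,p1,d1=pickle.load(open("pics/w1.pkl","rb")); C=cam("wrist",s1);P1=cloud(C,d1);print("wafer w1",P1[80,100].round(4))
p,d=get_image("top"); cv2.imwrite("pics/topz2.png",cv2.resize(p[180:290,180:480,::-1],(800,293),interpolation=cv2.INTER_CUBIC))
p,d=get_image("side"); cv2.imwrite("pics/sidez2.png",cv2.resize(p[190:300,130:430,::-1],(800,293),interpolation=cv2.INTER_CUBIC))
a=cv2.imread("pics/topz2.png");b=cv2.imread("pics/sidez2.png");cv2.imwrite("pics/z2.png",np.vstack([a,b]))
```

```text
314 222 [0.384 0.21  0.027]
345 221 [0.396 0.174 0.029]
375 220 [0.41  0.141 0.041]
403 219 [0.42  0.109 0.038]
433 217 [0.432 0.075 0.037]
403 195 [0.444 0.111 0.011]
403 238 [0.391 0.092 0.012]
207 112 [0.479 0.316 0.166]
207 90 [ 0.499  0.374 -0.001]
225 125 [0.473 0.306 0.149]
wafer w1 [0.4206 0.0982 0.0113]
```

View pics/z2.png

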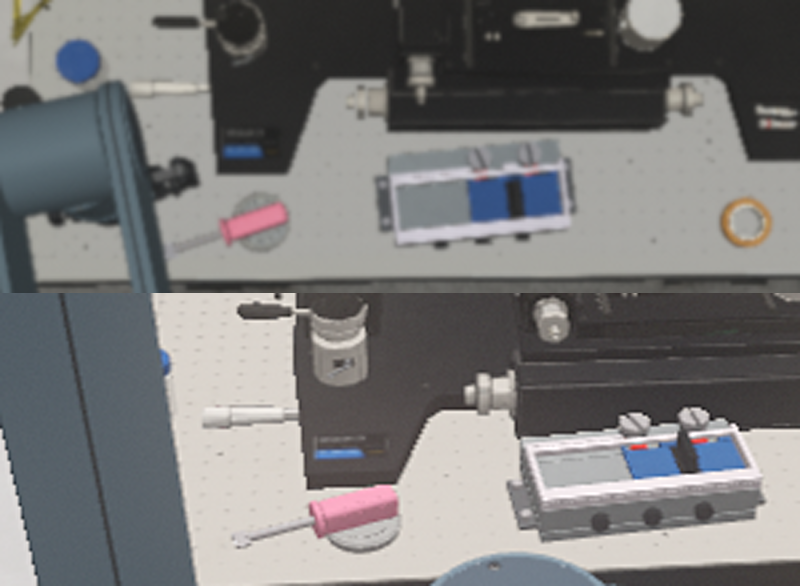

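The pink look-alike has toppled across the wafer case, although nothing of mine came near it: the TCP stayed above 0.28 m and forces stayed around zero. It was balanced unsupported on its blade. My instructions are to leave both alone, so I will.

Next I'll go above the green driver, aligned with its flats.

Request:
{"fn": "apply_moves", "kwargs": {"moves": [[[3.0, -3.0, 1.4], 0], [[3.0, -3.0, 1.4], 0], [[3.0, -3.0, 1.4], 0], [[0, 0, 0], -7], [[0, 0, 0], -7], [[0, 0, 0], -7], [[0, 0, 0], -7], [[0, 0, 0], -7]]}}

```text
time_s: 2.95
eef_pos: [0.4905, 0.2928, 0.2583]
eef_rot: [0.003, 0.907, 0.421, -0.005]
contact_force: [1.0, -0.1, -0.2]
finger_gap: 0.0856
```

```bash
cat > drv.py <<'E'
from h import *
import pickle,sys
n=sys.argv[1]; g=(.479,.316)
get_image("top");get_image("top")
s,_=tool(); p,d=get_image("wrist"); s2,Rt=tool()
pickle.dump((s,p,d),open(f"pics/{n}.pkl","wb")); cv2.imwrite(f"pics/{n}.png",p[:,:,::-1])
C=cam("wrist",s); hsv=cv2.cvtColor(p,cv2.COLOR_RGB2HSV); P=cloud(C,d)
for nm,lo,hi in [("top",.163,.169),("collar/stand top",.084,.0885)]:
    m=(P[...,2]>lo)&(P[...,2]<hi)&(np.hypot(P[...,0]-g[0],P[...,1]-g[1])<.04)
    r=cv2.minAreaRect((P[m][:,:2]*1000).astype(np.float32)); print(nm,m.sum(),r)
    e=Rt.T@(np.array([r[0][0]/1000,r[0][1]/1000,.129])-s2["eef_pos"]); print("delta tool cm",(e*100).round(2))
E
python3 drv.py w4
```

```text
t 3.05 p [0.4906 0.2928 0.2584] yaw_x 49.49 z [-0.0071 -0.0098 -0.9999] gap 0.0856 F [-0.6  0.2  0.6] T [ 0.03 -0.01  0.01] q [ 0.35  0.29  1.44 -0.01  1.42  1.06]
t 3.1 p [0.4904 0.2934 0.2586] yaw_x 49.31 z [-0.007  -0.0095 -0.9999] gap 0.0851 F [ 0.2 -0.9  1.4] T [ 0.01 -0.01 -0.03] q [ 0.35  0.29  1.44 -0.01  1.42  1.06]
top 1032 ((478.7537536621094, 318.6105041503906), (23.867034912109375, 23.910926818847656), 46.8279914855957)
delta tool cm [ 1.3  -2.54 12.94]
collar/stand top 946 ((480.40386962890625, 318.8668518066406), (47.402706146240234, 47.52195358276367), 11.276986122131348)
delta tool cm [ 1.43 -2.43 12.94]
```

View pics/w4.png

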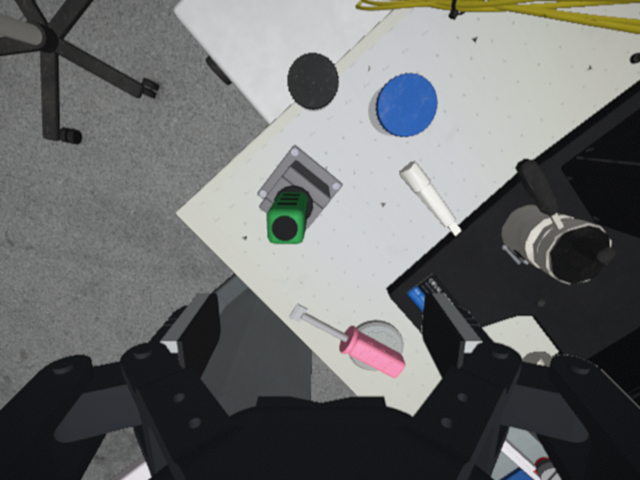

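Request:
{"fn": "apply_moves", "kwargs": {"moves": [[[1.35, -2.5, 0], 0], [[0, 0, 0], 0], [[0, 0, 2.5], 0], [[0, 0, 2.5], 0], [[0, 0, 1.5], 0], [[0, 0, 0], 0], [[0, 0, 0], 0], [[0, 0, 0], 0]]}}

```text
time_s: 3.9
eef_pos: [0.4847, 0.3104, 0.1943]
eef_rot: [0.004, 0.916, 0.402, -0.003]
contact_force: [0.6, -0.4, -0.3]
finger_gap: 0.0855
```

```bash
python3 drv.py w5
```

```text
t 4.0 p [0.4849 0.3108 0.1947] yaw_x 47.47 z [-0.0011 -0.0098 -1.    ] gap 0.0855 F [ 0.2 -0.   0.1] T [ 0.04 -0.    0.  ] q [ 0.38  0.34  1.53 -0.01  1.27  1.13]
t 4.05 p [0.4848 0.311  0.1946] yaw_x 47.48 z [-0.0012 -0.0098 -1.    ] gap 0.0854 F [ 0.4 -1.1 -0.4] T [0.05 0.   0.02] q [ 0.38  0.34  1.53 -0.01  1.27  1.13]
top 1754 ((478.90545654296875, 318.6466369628906), (24.09932518005371, 23.58222007751465), 48.057029724121094)
delta tool cm [ 0.22 -0.99  6.55]
collar/stand top 1469 ((480.1352844238281, 318.69775390625), (47.21751022338867, 47.890018463134766), 10.843438148498535)
delta tool cm [ 0.31 -0.91  6.55]
```

View pics/w5.png

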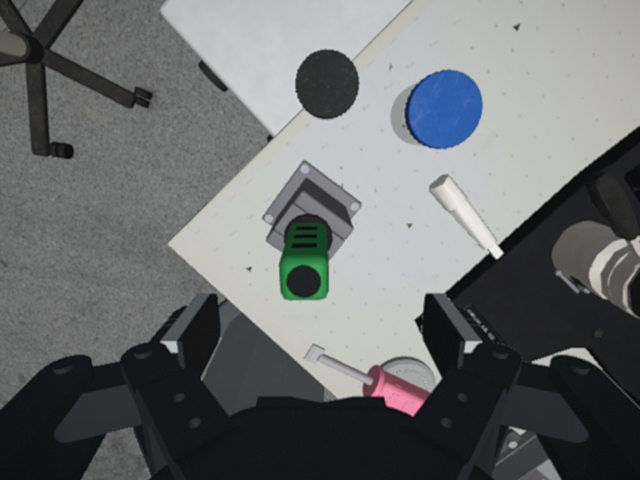

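Request:
{"fn": "apply_moves", "kwargs": {"moves": [[[0.3, -1.1, 0.2], 0], [[0, 0, 0], 0], [[0, 0, 2.0], 0], [[0, 0, 2.0], 0], [[0, 0, 1.5], 0], [[0, 0, 1.0], 0], [[0, 0, 0.5], 0], [[0, 0, 0], 0]]}}

```text
time_s: 4.85
eef_pos: [0.4791, 0.3239, 0.1234]
eef_rot: [0.004, 0.915, 0.404, 0.001]
contact_force: [-0.3, 0.6, -0.3]
finger_gap: 0.0851
```

Run:
```python
from h import *
s,Rt=tool()
print((Rt.T@(np.array([.4795,.3187,.122])-s["eef_pos"])*100).round(2))
```

```text
t 4.85 p [0.4791 0.3239 0.1234] yaw_x 47.67 z [ 0.0055 -0.0068 -1.    ] gap 0.0851 F [-0.3  0.6 -0.3] T [-0.02  0.03 -0.01] q [ 0.41  0.41  1.62 -0.01  1.11  1.15]
[-0.36  0.38  0.14]
```

Request:
{"fn": "apply_moves", "kwargs": {"moves": [[[-0.35, 0.35, 0.1], 0], [[0, 0, 0], 0], [[0, 0, 0], 0], [[0, 0, 0], 0], [[0, 0, 0], 0], [[0, 0, 0], 0], [[0, 0, 0], 0], [[0, 0, 0], 0]], "claw": 4.5}}

```text
time_s: 5.65
eef_pos: [0.4811, 0.3192, 0.1255]
eef_rot: [0.004, 0.915, 0.404, 0.004]
contact_force: [-0.4, 0.3, 0.5]
finger_gap: 0.0447
```

Run:
```python
from h import *
s,Rt=tool()
print((Rt.T@(np.array([.4795,.3187,.122])-s["eef_pos"])*100).round(2))
```

```text
t 5.65 p [0.4811 0.3192 0.1255] yaw_x 47.66 z [ 0.0105 -0.0048 -0.9999] gap 0.0447 F [-0.4  0.3  0.5] T [0.   0.   0.03] q [ 0.4   0.4   1.63 -0.01  1.11  1.14]
[-0.15 -0.09  0.34]
```

Request:
{"fn": "apply_moves", "kwargs": {"moves": [[[-0.1, -0.1, 0.3], 0], [[0, 0, 0], 0], [[0, 0, 0], 0], [[0, 0, 0], 0], [[0, 0, 0], 0], [[0, 0, 0], 0], [[0, 0, 0], 0], [[0, 0, 0], 0]], "claw": 0, "grip_force": 60}}

```text
time_s: 6.45
eef_pos: [0.4797, 0.3192, 0.1222]
eef_rot: [0.004, 0.915, 0.404, 0.004]
contact_force: [0.8, -0.1, -0.8]
finger_gap: 0.0252
```

Run:
```python
from h import *
s,Rt=tool()
```

```text
t 6.45 p [0.4797 0.3192 0.1222] yaw_x 47.66 z [ 0.0106 -0.0047 -0.9999] gap 0.0252 F [ 0.8 -0.1 -0.8] T [-0.02  0.03  0.01] q [ 0.4   0.4   1.63 -0.01  1.1   1.14]
```

Request:
{"fn": "apply_moves", "kwargs": {"moves": [[[0, 0, -1], 0], [[0, 0, -2], 0], [[0, 0, -2.5], 0], [[0, 0, -2.5], 0], [[0, 0, -2.5], 0], [[0, 0, -2.5], 0], [[0, 0, -2], 0], [[0, 0, 0], 0]]}}

```text
time_s: 7.25
eef_pos: [0.4779, 0.3196, 0.2802]
eef_rot: [0.005, 0.915, 0.404, 0.004]
contact_force: [0.1, -0.5, -1.2]
finger_gap: 0.0253
```

Run:
```python
from h import *
import pickle
get_image("top")
s,_=tool(); p,d=get_image("wrist"); s2,Rt=tool()
pickle.dump((s,p,d),open("pics/w6.pkl","wb")); 
cv2.imwrite("pics/w6.png",p[:,:,::-1])
```

```text
t 7.3 p [0.4773 0.3194 0.2784] yaw_x 47.66 z [ 0.0087 -0.0061 -0.9999] gap 0.0252 F [-0.  -0.1 -1.7] T [-0.03  0.03  0.  ] q [ 0.4   0.28  1.41 -0.01  1.44  1.14]
t 7.35 p [0.4767 0.319  0.2767] yaw_x 47.66 z [ 0.006  -0.0072 -1.    ] gap 0.0253 F [-1.3  0.3 -1. ] T [-0.02  0.02  0.02] q [ 0.4   0.28  1.42 -0.01  1.44  1.14]
```

View pics/w6.png

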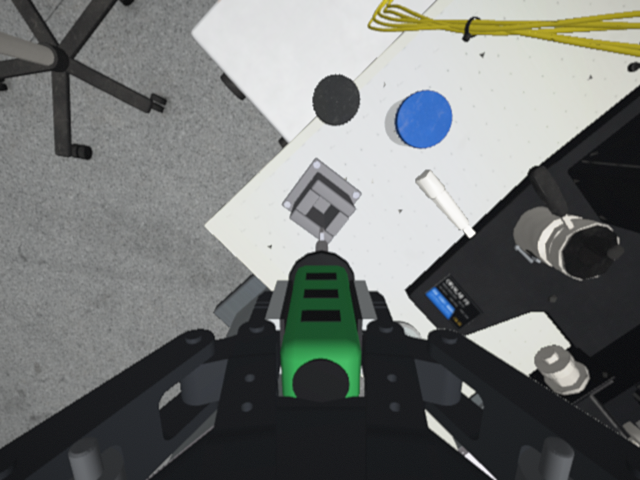

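Run:
```python
from h import *
import pickle
s,p,d=pickle.load(open("pics/w6.pkl","rb"))
cv2.imwrite("pics/w6z.png",cv2.resize(p[150:270,240:400,::-1],(800,600),interpolation=cv2.INTER_CUBIC))
C=cam("wrist",s); P=cloud(C,d); Rt=rot(s["eef_rot"])
q=(P-s["eef_pos"])@Rt
for v in range(226,258,2):
    print(v,[(u,*(q[v,u]*1000).round(0).astype(int)) for u in range(314,334,3)])
```

```text
226 [(314, np.int64(-13), np.int64(-7), np.int64(194)), (317, np.int64(-12), np.int64(-5), np.int64(194)), (320, np.int64(-12), np.int64(-2), np.int64(194)), (323, np.int64(-15), np.int64(1), np.int64(203)), (326, np.int64(-14), np.int64(4), np.int64(198)), (329, np.int64(-12), np.int64(7), np.int64(193)), (332, np.int64(-13), np.int64(10), np.int64(194))]
228 [(314, np.int64(-14), np.int64(-7), np.int64(193)), (317, np.int64(-15), np.int64(-5), np.int64(194)), (320, np.int64(9), np.int64(-1), np.int64(107)), (323, np.int64(8), np.int64(1), np.int64(108)), (326, np.int64(-14), np.int64(4), np.int64(193)), (329, np.int64(-15), np.int64(7), np.int64(194)), (332, np.int64(-15), np.int64(10), np.int64(195))]
230 [(314, np.int64(-17), np.int64(-7), np.int64(194)), (317, np.int64(-17), np.int64(-5), np.int64(194)), (320, np.int64(8), np.int64(-1), np.int64(104)), (323, np.int64(8), np.int64(1), np.int64(104)), (326, np.int64(-17), np.int64(4), np.int64(194)), (329, np.int64(-16), np.int64(7), np.int64(192)), (332, np.int64(-17), np.int64(10), np.int64(194))]
232 [(314, np.int64(-19), np.in
[... 3808 characters left out ...]
.int64(34))]
254 [(314, np.int64(15), np.int64(-4), np.int64(31)), (317, np.int64(16), np.int64(-3), np.int64(30)), (320, np.int64(15), np.int64(-1), np.int64(31)), (323, np.int64(16), np.int64(0), np.int64(30)), (326, np.int64(15), np.int64(2), np.int64(32)), (329, np.int64(15), np.int64(3), np.int64(31)), (332, np.int64(15), np.int64(5), np.int64(32))]
256 [(314, np.int64(14), np.int64(-4), np.int64(31)), (317, np.int64(14), np.int64(-3), np.int64(31)), (320, np.int64(14), np.int64(-1), np.int64(31)), (323, np.int64(14), np.int64(0), np.int64(31)), (326, np.int64(14), np.int64(2), np.int64(31)), (329, np.int64(14), np.int64(3), np.int64(31)), (332, np.int64(14), np.int64(5), np.int64(30))]
```

View pics/w6z.png

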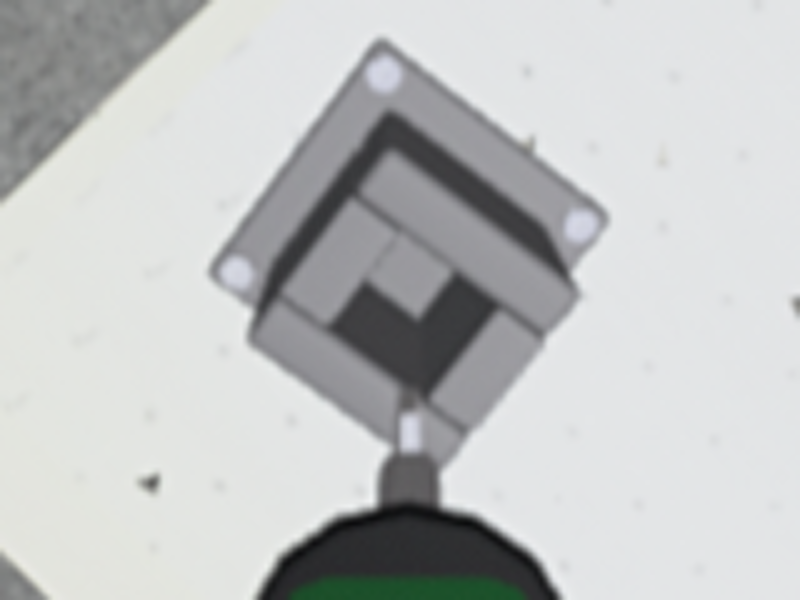

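Run:
```python
from h import *
C=cam("top"); d=np.load("pics/top0.npz")["d"]; P=cloud(C,d)
for x0 in (.38,.42,.46,.5,.54,.58,.62):
    print(x0,[float(P[...,2][(P[...,0]>x0)&(P[...,0]<x0+.04)&(P[...,1]>y)&(P[...,1]<y+.06)].max().round(3)) for y in np.arange(-.36,.36,.06)])
```

```text
0.38 [0.01, 0.062, 0.073, 0.064, 0.063, 0.016, 0.012, 0.02, 0.019, 0.162, 0.154, 0.013]
0.42 [0.011, 0.062, 0.076, 0.058, 0.059, 0.053, 0.009, 0.023, 0.017, 0.012, 0.091, 0.096]
0.46 [0.011, 0.059, 0.069, 0.069, 0.066, 0.053, 0.013, 0.031, 0.029, 0.01, 0.146, 0.172]
0.5 [0.089, 0.087, 0.088, 0.086, 0.088, 0.086, 0.031, 0.033, 0.032, 0.016, 0.09, 0.093]
0.54 [0.117, 0.115, 0.113, 0.114, 0.144, 0.086, 0.032, 0.033, 0.029, 0.026, 0.023, 0.012]
0.58 [0.18, 0.123, 0.123, 0.128, 0.158, 0.085, 0.033, 0.111, 0.111, 0.036, 0.079, 0.079]
0.62 [0.179, 0.178, 0.158, 0.142, 0.157, 0.033, 0.032, 0.115, 0.153, 0.115, 0.069, 0.078]
```

The green driver is held, with its blade width along tool x and the tip about 110 mm ahead of the TCP. Next I'll carry it towards the box.

Request:
{"fn": "apply_moves", "kwargs": {"moves": [[[-3.4, 3.2, 0], 0], [[-3.4, 3.2, 0], 0], [[-3.4, 3.2, 0], 0], [[-3.4, 3.2, 0], 0], [[-3.4, 3.2, 0], 0], [[-3.4, 3.2, 0], 0], [[-3.4, 3.2, 0], 0], [[-3.4, 3.2, 0], 0]]}}

```text
time_s: 8.15
eef_pos: [0.4761, -0.0605, 0.2643]
eef_rot: [-0.002, 0.912, 0.41, -0.009]
contact_force: [0.0, 0.8, -0.6]
finger_gap: 0.0254
```

Request:
{"fn": "apply_moves", "kwargs": {"moves": [[[0, 0, 0], 7.7], [[0, 0, 0], 7.7], [[0, 0, 0], 7.7], [[0, 0, 0], 0], [[0, 0, 0], 0], [[0, 0, 0], 0], [[0, 0, 0], 0], [[0, 0, 0], 0]]}}

```text
time_s: 8.95
eef_pos: [0.4706, -0.0671, 0.254]
eef_rot: [-0.004, 0.977, 0.212, -0.017]
contact_force: [-0.3, 1.0, -1.6]
finger_gap: 0.0252
```

Run:
```python
from h import *
s,Rt=tool()
print((Rt.T@(np.array([.4888,-.1658,.25])-s["eef_pos"])*100).round(2))
```

```text
t 8.95 p [ 0.4706 -0.0671  0.254 ] yaw_x 24.46 z [-3.530e-02  2.000e-04 -9.994e-01] gap 0.0252 F [-0.3  1.  -1.6] T [ 0.02 -0.01 -0.03] q [-0.37  0.14  1.65 -0.01  1.38  0.78]
[-2.42  9.74  0.33]
```

```bash
cat >> h.py <<'E'
TIP=np.array([-.0015,0,.110])
A0=np.array([.494,-.2251]);B0=np.array([.4888,-.1658])
def togo(xy,z,yaw,tip=None):
    s,Rt=tool(); T=TIP if tip is None else tip
    t=s["eef_pos"]+Rt@T; y=np.degrees(np.arctan2(Rt[1,0],Rt[0,0]))
    print("tip",t.round(4),"delta tool cm",(Rt.T@(np.array([*xy,z])-t)*100).round(2),"turn",round(-(yaw-y),1)); return s,Rt
E
python3 - <<'E'
from h import *
togo(B0,.095,24.5)
E
```

```text
t 8.95 p [ 0.4706 -0.0671  0.254 ] yaw_x 24.46 z [-3.530e-02  2.000e-04 -9.994e-01] gap 0.0252 F [-0.3  1.  -1.6] T [ 0.02 -0.01 -0.03] q [-0.37  0.14  1.65 -0.01  1.38  0.78]
tip [ 0.4653 -0.0677  0.1441] delta tool cm [-1.77  9.97  4.82] turn -0.0
```

Request:
{"fn": "apply_moves", "kwargs": {"moves": [[[-0.5, 3, 0], 0], [[-0.5, 3, 0.5], 0], [[-0.5, 3, 1], 0], [[-0.3, 1.5, 1.5], 0], [[0, 0, 1], 0], [[0, 0, 0.5], 0], [[0, 0, 0], 0], [[0, 0, 0], 0]]}}

```text
time_s: 9.75
eef_pos: [0.4981, -0.1698, 0.208]
eef_rot: [-0.003, 0.976, 0.217, -0.016]
contact_force: [0.2, 0.3, -1.1]
finger_gap: 0.0256
```

Run:
```python
from h import *
import pickle
get_image("top")
s,Rt=togo(B0,.07,24.5); p,d=get_image("wrist")
pickle.dump((s,p,d),open("pics/w7.pkl","wb")); cv2.imwrite("pics/w7.png",p[:,:,::-1])
```

```text
t 9.8 p [ 0.4981 -0.1697  0.2081] yaw_x 25.09 z [-0.0316  0.     -0.9995] gap 0.025 F [-0.2  0.7 -2.1] T [ 0.01 -0.05 -0.01] q [-0.53  0.26  1.62 -0.02  1.3   0.61]
tip [ 0.4933 -0.1703  0.0982] delta tool cm [-0.13 -0.56  2.83] turn 0.6
```

View pics/w7.png

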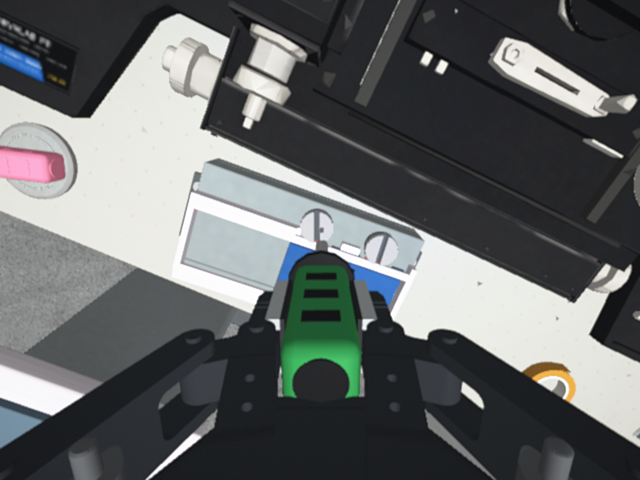

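```bash
cat > srv.py <<'E'
from boxm import *
import pickle
def zoom(p,name,c=(320,235),w=50,h=38):
    u,v=c; cv2.imwrite(name,cv2.resize(p[v-h:v+h,u-w:u+w,::-1],(800,608)[:2] if False else (790,600),interpolation=cv2.INTER_CUBIC))
E
python3 - <<'E'
from srv import *
s,p,d=pickle.load(open("pics/w7.pkl","rb")); C=cam("wrist",s)
zoom(p,"pics/w7z.png")
for g in (A0,B0):
    try: fast(C,p,d,g)
    except Exception as e: print(e)
P=cloud(C,d); Rt=rot(s["eef_rot"]); q=(P-s["eef_pos"])@Rt
m=(q[...,2]>85)&False
m=(abs(q[...,1])<.006)&(q[...,2]>.09)&(q[...,2]<.116)&(abs(q[...,0])<.02)
Q=q[m]*1000; print(len(Q),Q.min(0).round(1),Q.max(0).round(1),np.median(Q,0).round(1))
v,u=np.nonzero(m);print(u.min(),u.max(),v.min(),v.max())
E
```

```text
circ 494.9 -225.0 r 14.7 ell c [ 0.4949 -0.2249] slot c [ 0.4953 -0.2261] ang 10.9 std [0.8 6.6] 2691
circ 489.4 -165.6 r 14.3 ell c [ 0.4901 -0.1651] slot c [ 0.4899 -0.1659] ang 26.5 std [1.3 6.6] 2985
103 [-1.7 -5.5 90. ] [  8.1   3.  111.5] [ 2.6 -1.2 97.7]
315 327 227 246
```

View pics/w7z.png

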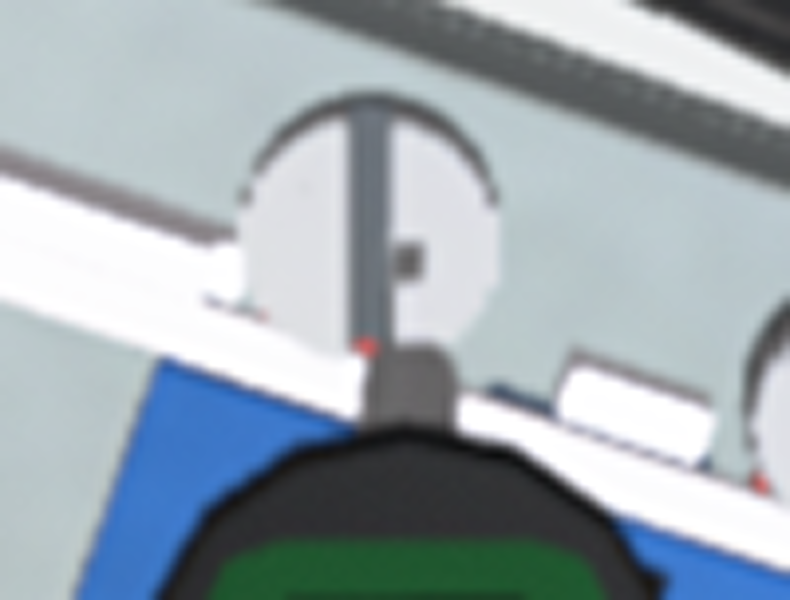

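Request:
{"fn": "apply_moves", "kwargs": {"moves": [[[-0.1, -0.6, 0], 0.3], [[0, 0, 0], 0], [[0, 0, 0.7], 0], [[0, 0, 0.7], 0], [[0, 0, 0.4], 0], [[0, 0, 0.1], 0], [[0, 0, 0], 0], [[0, 0, 0], 0]]}}

```text
time_s: 10.65
eef_pos: [0.4941, -0.1634, 0.1888]
eef_rot: [-0.003, 0.976, 0.215, -0.015]
contact_force: [0.2, -0.3, -1.2]
finger_gap: 0.0257
```

```bash
cat > look.py <<'E'
from srv import *
import sys
n=sys.argv[1]; tgt=eval(sys.argv[2]); z=float(sys.argv[3]); yaw=float(sys.argv[4])
s,Rt=togo(tgt,z,yaw); p,d=get_image("wrist")
pickle.dump((s,p,d),open(f"pics/{n}.pkl","wb")); zoom(p,f"pics/{n}.png"); C=cam("wrist",s)
try: fast(C,p,d,tgt)
except Exception as e: print(e)
P=cloud(C,d); q=(P-s["eef_pos"])@Rt
m=(abs(q[...,1])<.002)&(q[...,2]>.09)&(q[...,2]<.112)&(abs(q[...,0])<.012); Q=q[m]*1000
print(len(Q),Q.max(0).round(1),Q.mean(0).round(1))
E
python3 look.py w8 "(.4895,-.1657)" .06 25
```

```text
t 10.65 p [ 0.4941 -0.1634  0.1888] yaw_x 24.85 z [-0.0296 -0.0013 -0.9996] gap 0.0257 F [ 0.2 -0.3 -1.2] T [ 0.03 -0.08 -0.  ] q [-0.52  0.26  1.66 -0.02  1.25  0.62]
tip [ 0.4895 -0.1642  0.0789] delta tool cm [-0.01  0.16  1.89] turn -0.1
circ 489.5 -165.6 r 14.6 ell c [ 0.4901 -0.1655] slot c [ 0.4886 -0.1654] ang 19.2 std [1.7 7.5] 3218
71 [  8.2   1.6 111.5] [ 5.1 -0.7 99.3]
```

View pics/w8.png

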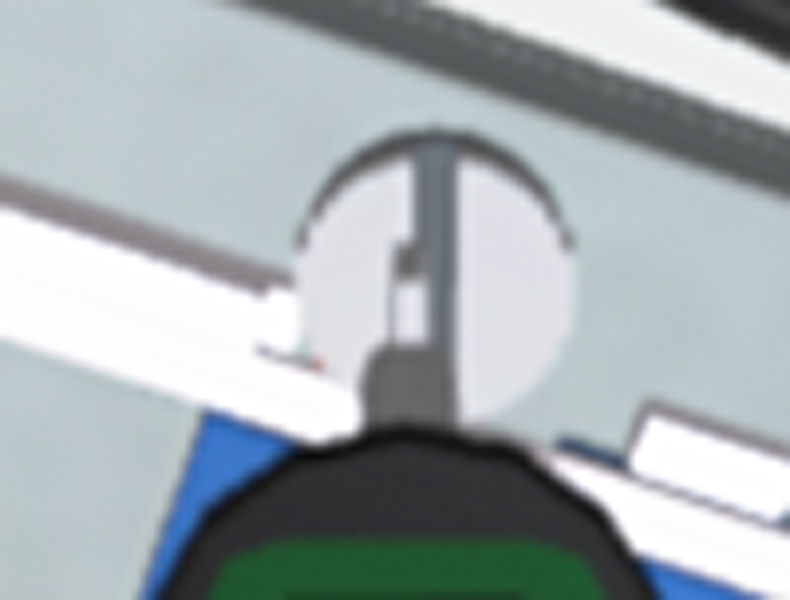

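Request:
{"fn": "apply_moves", "kwargs": {"moves": [[[0, 0.3, 0], 0], [[0, 0, 0], 0], [[0, 0, 0.4], 0], [[0, 0, 0.4], 0], [[0, 0, 0.3], 0], [[0, 0, 0], 0], [[0, 0, 0], 0], [[0, 0, 0], 0]]}}

```text
time_s: 11.5
eef_pos: [0.4954, -0.1667, 0.177]
eef_rot: [-0.002, 0.977, 0.215, -0.014]
contact_force: [0.7, -0.2, -1.7]
finger_gap: 0.0251
```

```bash
sed -i 's/^TIP=.*/TIP=np.array([-.0017,-.0008,.1112])/' h.py
python3 look.py w9 "(.4895,-.1657)" .06 25
```

```text
t 11.5 p [ 0.4954 -0.1667  0.177 ] yaw_x 24.84 z [-0.0291 -0.0016 -0.9996] gap 0.0251 F [ 0.7 -0.2 -1.7] T [0.01 0.04 0.01] q [-0.53  0.28  1.67 -0.02  1.22  0.62]
tip [ 0.4903 -0.1668  0.0659] delta tool cm [-0.01 -0.13  0.59] turn -0.2
circ 489.5 -165.7 r 14.4 ell c [ 0.4902 -0.1654] slot c [ 0.4875 -0.1673] ang 28.1 std [1.9 7. ] 4602
72 [  8.    1.6 111.6] [ 5.  -0.6 99. ]
```

View pics/w9.png

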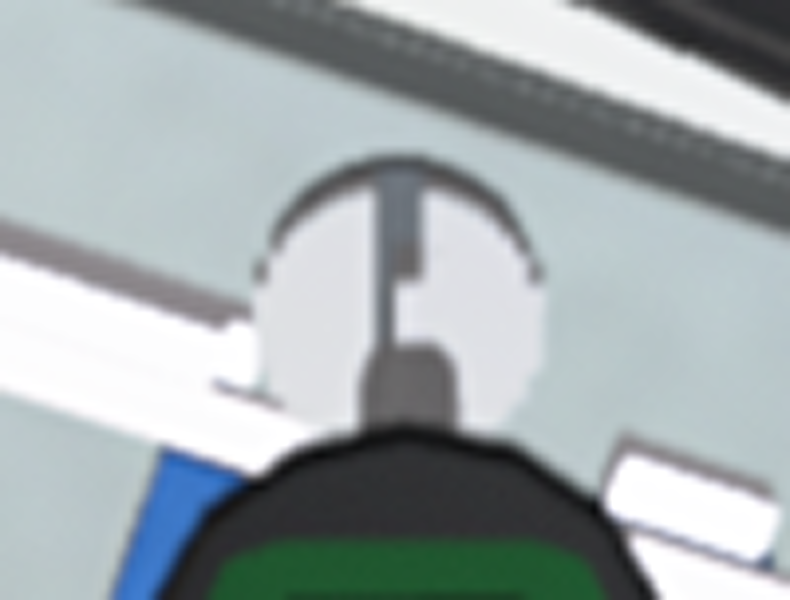

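Request:
{"fn": "apply_moves", "kwargs": {"moves": [[[0.1, -0.1, 0], 0], [[0, 0, 0], 0], [[0, 0, 0.3], 0], [[0, 0, 0.3], 0], [[0, 0, 0.2], 0], [[0, 0, 0.1], 0], [[0, 0, 0], 0], [[0, 0, 0], 0]]}}

```text
time_s: 12.35
eef_pos: [0.4957, -0.1652, 0.1674]
eef_rot: [-0.002, 0.977, 0.215, -0.014]
contact_force: [-0.2, -0.6, -1.9]
finger_gap: 0.0254
```

```bash
python3 look.py w10 "(.4898,-.1656)" .053 25
```

```text
t 12.35 p [ 0.4957 -0.1652  0.1674] yaw_x 24.84 z [-0.0287 -0.0018 -0.9996] gap 0.0254 F [-0.2 -0.6 -1.9] T [ 0.05 -0.06 -0.02] q [-0.52  0.29  1.68 -0.02  1.2   0.62]
tip [ 0.4907 -0.1654  0.0563] delta tool cm [-0.08 -0.02  0.33] turn -0.2
circ 489.6 -165.8 r 14.3 ell c [ 0.4914 -0.1649] slot c [ 0.4875 -0.1667] ang 24.7 std [2.2 6.1] 5637
89 [ 10.1   1.7 111.5] [  4.9  -0.3 100.6]
```

View pics/w10.png

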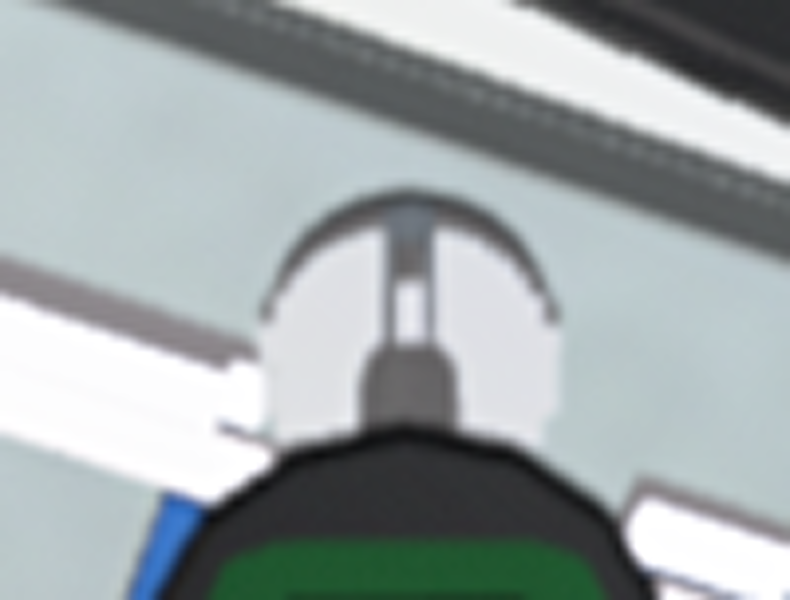

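The blade sits in slot B. I'll seat it a little deeper and start turning.

Request:
{"fn": "apply_moves", "kwargs": {"moves": [[[-0.05, 0, 0.3], 0], [[0, 0, 0], -5], [[0.01, -0.02, 0], -7], [[0.01, -0.02, 0], -7], [[0.01, -0.02, 0], -7], [[0.01, -0.02, 0], -7], [[0.01, -0.02, 0], -7], [[0, 0, 0], 0]]}}

```text
time_s: 13.2
eef_pos: [0.493, -0.1637, 0.1641]
eef_rot: [-0.009, 0.837, 0.547, -0.013]
contact_force: [-0.4, 0.2, -0.8]
finger_gap: 0.0251
```

```bash
python3 look.py w11 "(.4898,-.1656)" .053 119
```

```text
t 13.2 p [ 0.493  -0.1637  0.1641] yaw_x 66.33 z [-3.200e-02 -1.000e-04 -9.995e-01] gap 0.0251 F [-0.4  0.2 -0.8] T [ 0.01  0.05 -0.01] q [-0.52  0.29  1.69 -0.02  1.19 -0.1 ]
tip [ 0.488  -0.1649  0.053 ] delta tool cm [ 0.01  0.19 -0.01] turn -52.7
circ 488.8 -165.2 r 14.5 ell c [ 0.4898 -0.1629] slot c [ 0.4884 -0.1668] ang 64.2 std [2.3 6.3] 5986
84 [ 11.7   2.  112. ] [ 6.2 -0.1 99.6]
```

View pics/w11.png

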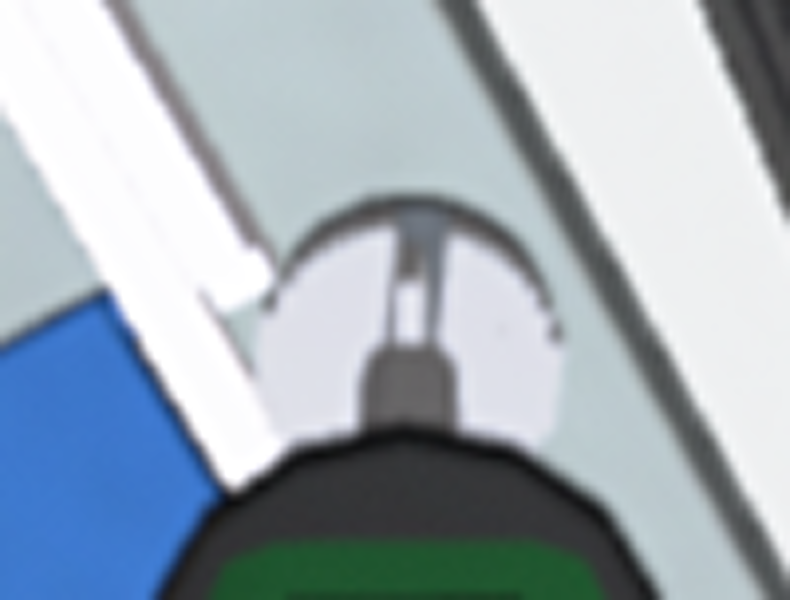

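Request:
{"fn": "apply_moves", "kwargs": {"moves": [[[0.01, 0.08, 0], -7], [[0.01, 0, 0], -7], [[0.01, -0.01, 0], -7], [[0.01, -0.01, 0], -7], [[0.01, -0.01, 0], -7], [[0.01, -0.01, 0], -7], [[0.01, -0.01, 0], -7], [[0, 0, 0], -4]]}}

```text
time_s: 14.05
eef_pos: [0.4898, -0.1641, 0.1642]
eef_rot: [-0.017, 0.504, 0.864, -0.01]
contact_force: [-0.6, 0.5, -1.7]
finger_gap: 0.0258
```

```bash
python3 look.py w12 "(.4898,-.1656)" .053 119
```

```text
t 14.05 p [ 0.4898 -0.1641  0.1642] yaw_x 119.47 z [-0.0391 -0.0012 -0.9992] gap 0.0258 F [-0.6  0.5 -1.7] T [-0.15  0.18 -0.09] q [-0.53  0.29  1.69 -0.02  1.2  -1.03]
tip [ 0.4856 -0.1661  0.0531] delta tool cm [-0.16  0.39 -0.01] turn 0.5
circ 488.1 -165.1 r 14.5 ell c [ 0.4867 -0.1633] slot c [ 0.489  -0.1664] ang 116.7 std [2.3 6.6] 6258
100 [ 11.2   1.6 112. ] [  5.5  -0.  101.6]
```

View pics/w12.png

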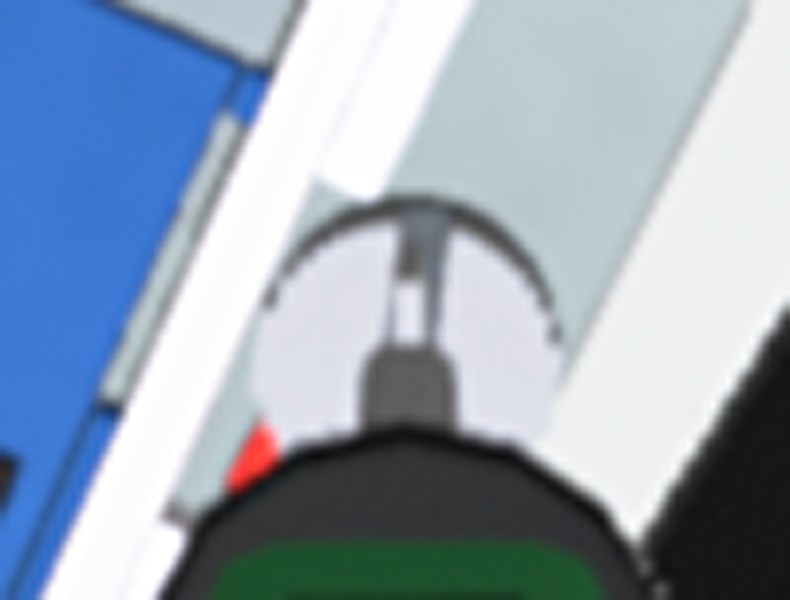

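Request:
{"fn": "apply_moves", "kwargs": {"moves": [[[0, 0.1, 0], -4], [[0, 0, 0], -3], [[0, 0, 0], 0], [[0, 0, 0], 0], [[0, 0, 0], 0], [[0, 0, 0], 0], [[0, 0, 0], 0], [[0, 0, 0], 0]]}}

```text
time_s: 14.9
eef_pos: [0.4897, -0.1644, 0.1642]
eef_rot: [-0.018, 0.457, 0.889, -0.01]
contact_force: [-0.8, -0.0, -0.7]
finger_gap: 0.0252
```

```bash
python3 look.py w13 "(.4898,-.1656)" .053 119
```

```text
t 14.9 p [ 0.4897 -0.1644  0.1642] yaw_x 125.55 z [-0.0413 -0.0023 -0.9991] gap 0.0252 F [-0.8 -0.  -0.7] T [-0.07  0.17 -0.13] q [-0.52  0.29  1.69 -0.02  1.2  -1.14]
tip [ 0.4854 -0.1665  0.0531] delta tool cm [-0.19  0.41 -0.01] turn 6.5
circ 488.0 -165.2 r 14.5 ell c [ 0.4864 -0.1634] slot c [ 0.4889 -0.1662] ang 122.8 std [2.3 6.7] 6235
120 [ 11.    1.7 111.8] [  5.5  -0.2 102.2]
```

View pics/w13.png

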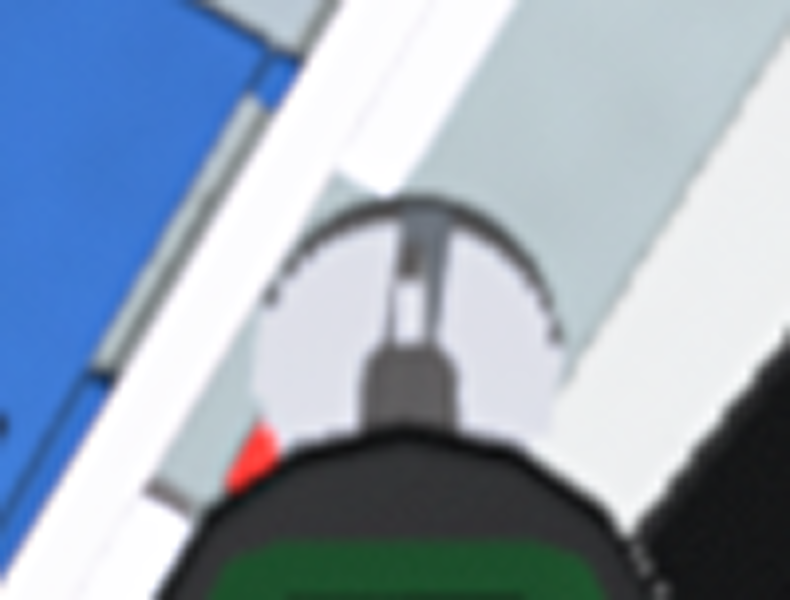

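Request:
{"fn": "apply_moves", "kwargs": {"moves": [[[0, 0, 0], -3], [[0, 0, 0], -3], [[0, 0, 0], -2], [[0, 0, 0], 0], [[0, 0, 0], 0], [[0, 0, 0], 0], [[0, 0, 0], 0], [[0, 0, 0], 0]]}}

```text
time_s: 15.75
eef_pos: [0.4894, -0.1649, 0.1642]
eef_rot: [-0.019, 0.396, 0.918, -0.009]
contact_force: [-0.5, 0.1, -1.1]
finger_gap: 0.0253
```

```bash
python3 look.py w14 "(.4898,-.1656)" .053 119
```

```text
t 15.75 p [ 0.4894 -0.1649  0.1642] yaw_x 133.26 z [-0.0413 -0.0019 -0.9991] gap 0.0253 F [-0.5  0.1 -1.1] T [-0.14  0.23 -0.83] q [-0.53  0.29  1.69 -0.02  1.2  -1.27]
tip [ 0.4854 -0.1669  0.0531] delta tool cm [-0.2   0.41 -0.01] turn 14.3
circ 487.9 -165.6 r 14.5 ell c [ 0.4861 -0.1639] slot c [ 0.4888 -0.1654] ang 125.4 std [2.3 6.9] 6854
123 [ 11.1   1.9 111.5] [  5.5   0.  102.2]
```

View pics/w14.png

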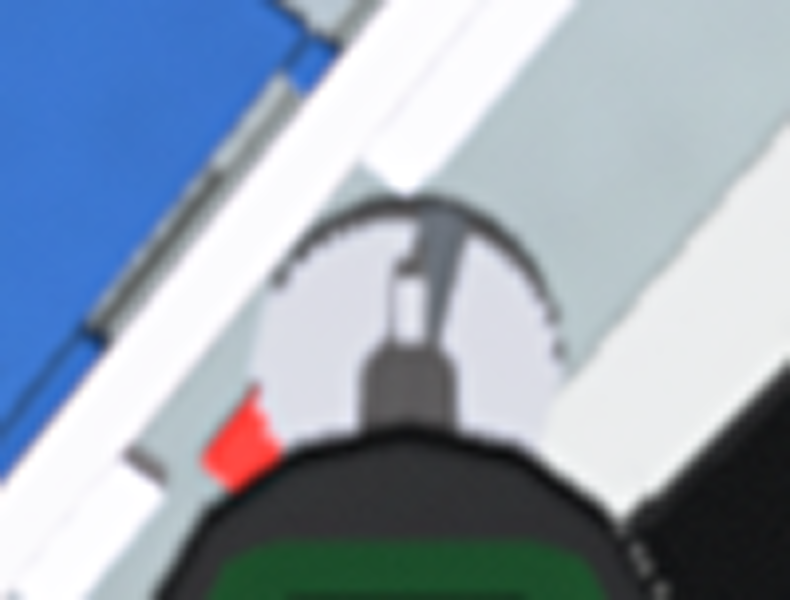

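Torque jumped to 0.83 N m with the slot at about 125°, so B is at its stop. I'll back off, lift, and turn back towards A's slot.

Request:
{"fn": "apply_moves", "kwargs": {"moves": [[[0, 0, 0], 4], [[0, 0, 0], 4], [[0, 0, -0.8], 0], [[0, 0, -1.5], 0], [[0, 0, -1.5], 0], [[0, 0, 0], 8], [[0, 0, 0], 8], [[0, 0, 0], 8]]}}

```text
time_s: 16.6
eef_pos: [0.4926, -0.164, 0.2059]
eef_rot: [-0.014, 0.633, 0.774, -0.014]
contact_force: [-0.1, 0.4, -0.9]
finger_gap: 0.0251
```

Request:
{"fn": "apply_moves", "kwargs": {"moves": [[[0, 0, 0], 8], [[0, 0, 0], 8], [[0, 0, 0], 8], [[0, 0, 0], 8], [[0, 0, 0], 8], [[0, 0, 0], 8], [[0, 0, 0], 8], [[0, 0, 0], 8]]}}

```text
time_s: 17.4
eef_pos: [0.4949, -0.164, 0.2113]
eef_rot: [-0.002, 0.95, 0.311, -0.017]
contact_force: [1.1, -0.8, -1.1]
finger_gap: 0.0249
```

```bash
python3 -c "
from h import *
togo((.4946,-.2253),.075,11)"
```

```text
t 17.4 p [ 0.4949 -0.164   0.2113] yaw_x 36.2 z [-0.0337 -0.0077 -0.9994] gap 0.0249 F [ 1.1 -0.8 -1.1] T [ 0.06 -0.03  0.05] q [-0.52  0.25  1.62 -0.02  1.3   0.43]
tip [ 0.4893 -0.1652  0.1002] delta tool cm [-3.04  5.2   2.55] turn 25.2
```

Request:
{"fn": "apply_moves", "kwargs": {"moves": [[[0, 0, 0], 8.4], [[0, 0, 0], 8.4], [[0, 0, 0], 8.4], [[0, 0, 0], 0], [[-0.2, 2, 0], 0], [[-0.2, 2, 0], 0], [[-0.2, 1.8, 0], 0], [[0, 0, 0], 0]]}}

```text
time_s: 18.2
eef_pos: [0.5021, -0.2229, 0.216]
eef_rot: [0.004, 0.994, 0.106, -0.015]
contact_force: [0.3, -0.2, -1.8]
finger_gap: 0.0254
```

```bash
python3 look.py w15 "(.4946,-.2253)" .07 11
```

```text
t 18.2 p [ 0.5021 -0.2229  0.216 ] yaw_x 12.15 z [-0.0294 -0.0113 -0.9995] gap 0.0254 F [ 0.3 -0.2 -1.8] T [ 0.08 -0.06  0.01] q [-0.6   0.29  1.55 -0.03  1.32  0.76]
tip [ 0.497  -0.2237  0.1049] delta tool cm [-0.16  0.09  3.5 ] turn 1.2
circ 494.5 -225.5 r 14.5 ell c [ 0.4952 -0.2253] slot c [ 0.4974 -0.2251] ang 9.0 std [0.9 5.3] 2131
58 [  7.9   2.  110.9] [ 4.2 -0.4 98.5]
```

View pics/w15.png

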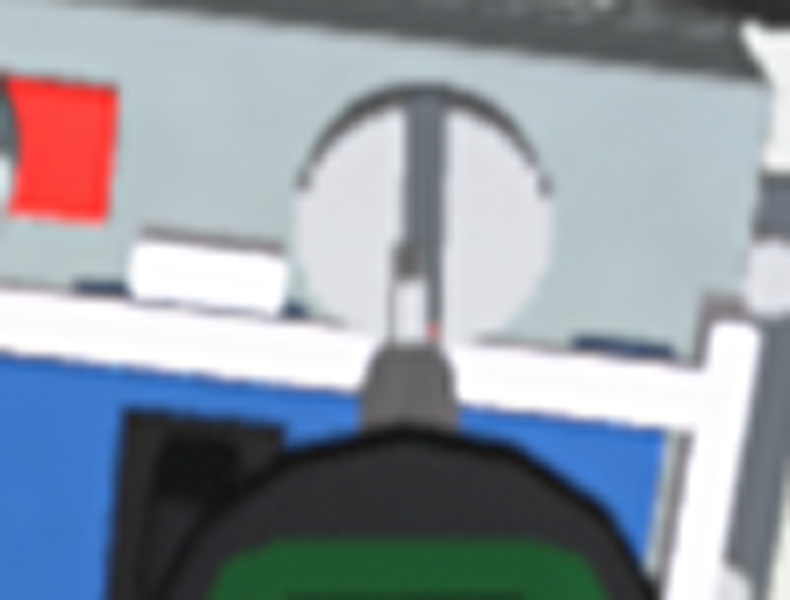

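Request:
{"fn": "apply_moves", "kwargs": {"moves": [[[-0.1, 0.12, 0], 1.2], [[0, 0, 1.0], 0], [[0, 0, 1.2], 0], [[0, 0, 0.9], 0], [[0, 0, 0.4], 0], [[0, 0, 0.1], 0], [[0, 0, 0], 0], [[0, 0, 0], 0]]}}

```text
time_s: 19.05
eef_pos: [0.499, -0.2194, 0.1758]
eef_rot: [0.002, 0.995, 0.099, -0.016]
contact_force: [0.7, -0.8, -1.5]
finger_gap: 0.0256
```

```bash
python3 look.py w16 "(.4946,-.2253)" .06 11
```

```text
t 19.05 p [ 0.499  -0.2194  0.1758] yaw_x 11.37 z [-0.0323 -0.0072 -0.9995] gap 0.0256 F [ 0.7 -0.8 -1.5] T [-0.03 -0.02  0.02] q [-0.6   0.32  1.62 -0.03  1.23  0.78]
tip [ 0.4936 -0.2198  0.0647] delta tool cm [0.01 0.56 0.47] turn 0.4
circ 495.1 -225.6 r 14.3 ell c [ 0.4966 -0.2257] slot c [ 0.4936 -0.2242] ang 179.9 std [2.6 6.5] 4877
62 [  7.6   2.  111.7] [ 4.1 -0.4 98.4]
```

View pics/w16.png

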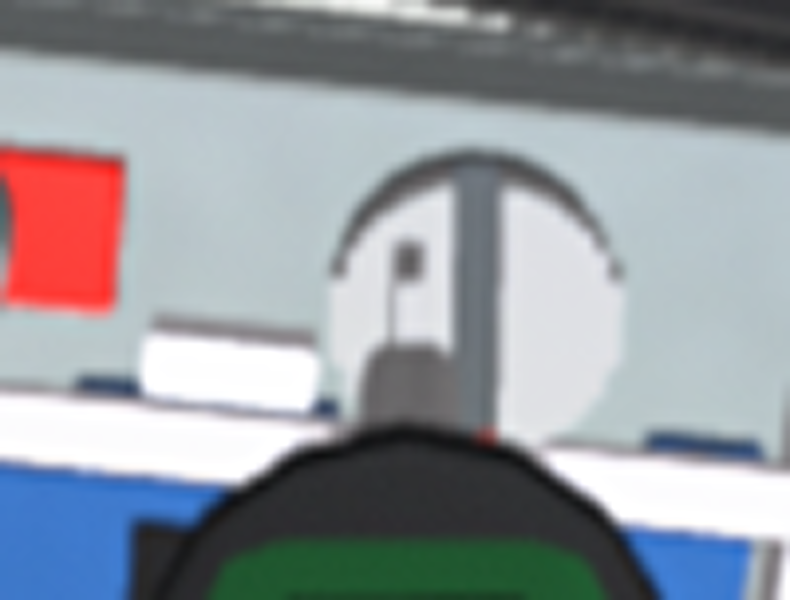

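Request:
{"fn": "apply_moves", "kwargs": {"moves": [[[0.15, 0.62, 0], 0], [[0, 0, 0], 0], [[0, 0, 0], 0], [[0, 0, 0], 0], [[0, 0, 0], 0], [[0, 0, 0], 0], [[0, 0, 0], 0], [[0, 0, 0], 0]]}}

```text
time_s: 19.9
eef_pos: [0.5026, -0.2265, 0.1772]
eef_rot: [0.003, 0.995, 0.099, -0.015]
contact_force: [0.3, 0.7, -1.7]
finger_gap: 0.0253
```

```bash
python3 look.py w17 "(.4946,-.2253)" .06 11
```

```text
t 19.9 p [ 0.5026 -0.2265  0.1772] yaw_x 11.35 z [-0.0299 -0.0089 -0.9995] gap 0.0253 F [ 0.3  0.7 -1.7] T [0.05 0.   0.01] q [-0.61  0.32  1.6  -0.03  1.23  0.77]
tip [ 0.4975 -0.2271  0.0661] delta tool cm [-0.23 -0.23  0.61] turn 0.3
circ 495.1 -225.3 r 14.7 ell c [ 0.4961 -0.2252] slot c [ 0.4931 -0.2269] ang 15.4 std [2.  6.7] 5062
59 [  7.8   2.  111.6] [ 4.2 -0.4 98.3]
```

View pics/w17.png

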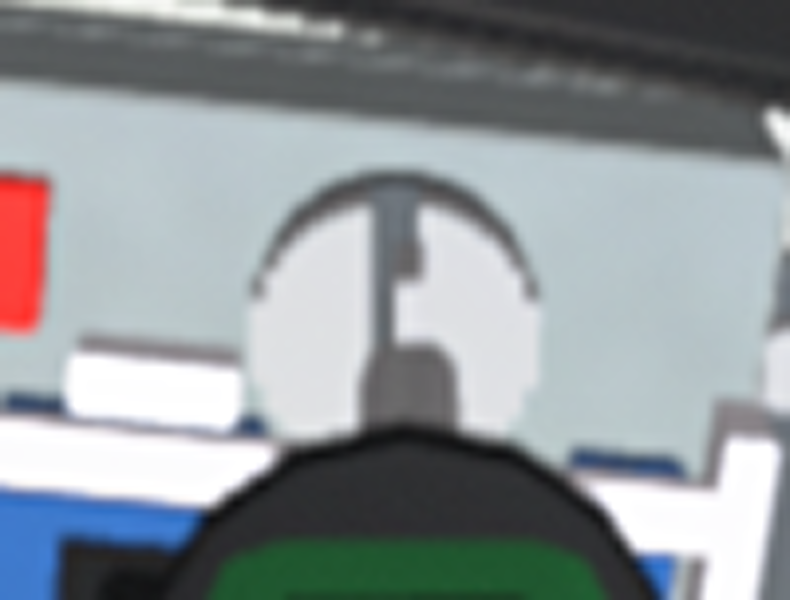

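Request:
{"fn": "apply_moves", "kwargs": {"moves": [[[-0.05, -0.1, 0], 0], [[0, 0, 0], 0], [[0, 0, 0.3], 0], [[0, 0, 0.3], 0], [[0, 0, 0.2], 0], [[0, 0, 0.1], 0], [[0, 0, 0], 0], [[0, 0, 0], 0]]}}

```text
time_s: 20.75
eef_pos: [0.5014, -0.2254, 0.167]
eef_rot: [0.003, 0.995, 0.099, -0.016]
contact_force: [-0.1, 0.5, -2.0]
finger_gap: 0.0252
```

```bash
python3 look.py w18 "(.4946,-.2253)" .053 11
```

```text
t 20.75 p [ 0.5014 -0.2254  0.167 ] yaw_x 11.35 z [-0.0305 -0.0085 -0.9995] gap 0.0252 F [-0.1  0.5 -2. ] T [-0.01 -0.01  0.02] q [-0.61  0.33  1.62 -0.03  1.21  0.77]
tip [ 0.4962 -0.2259  0.0559] delta tool cm [-0.13 -0.09  0.3 ] turn 0.4
circ 494.9 -225.9 r 14.4 ell c [ 0.4971 -0.2254] slot c [ 0.493  -0.2261] ang 11.1 std [2.1 6.4] 5481
73 [  9.9   2.  111.4] [  4.4  -0.  100.4]
```

View pics/w18.png

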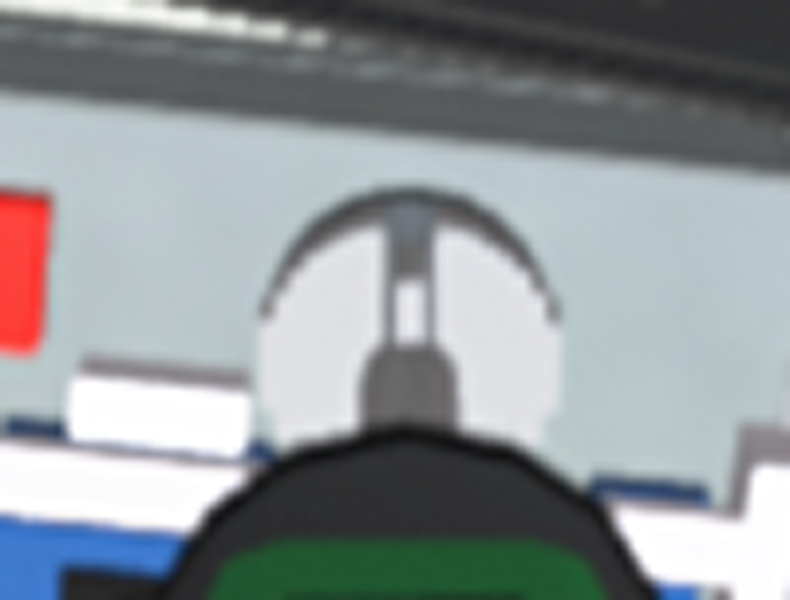

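The blade is centred in slot A. I'll seat it and turn.

Request:
{"fn": "apply_moves", "kwargs": {"moves": [[[-0.05, 0, 0.3], 0], [[0, 0, 0], -5], [[0.01, -0.01, 0], -7], [[0.01, -0.01, 0], -7], [[0.01, -0.01, 0], -7], [[0.01, -0.01, 0], -7], [[0.01, -0.01, 0], -7], [[0.01, 0, 0], -7]]}}

```text
time_s: 21.6
eef_pos: [0.499, -0.2233, 0.1635]
eef_rot: [-0.006, 0.866, 0.501, -0.016]
contact_force: [-1.7, 0.3, 1.1]
finger_gap: 0.0256
```

```bash
python3 look.py w19 "(.4946,-.2253)" .053 119
```

```text
t 21.6 p [ 0.499  -0.2233  0.1635] yaw_x 60.1 z [-0.0343 -0.0054 -0.9994] gap 0.0256 F [-1.7  0.3  1.1] T [ 0.08  0.4  -0.14] q [-0.61  0.33  1.63 -0.03  1.21 -0.08]
tip [ 0.4936 -0.225   0.0525] delta tool cm [ 0.02  0.1  -0.06] turn -58.9
circ 494.7 -224.8 r 14.5 ell c [ 0.4955 -0.2228] slot c [ 0.494  -0.2264] ang 56.5 std [2.3 6.6] 5990
93 [ 11.9   2.  112. ] [ 5.9 -0.2 99.7]
```

View pics/w19.png

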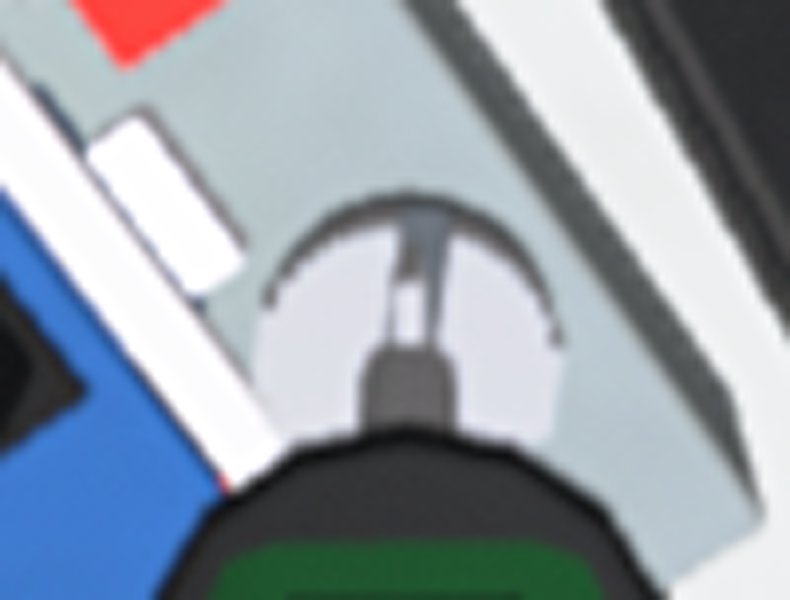

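Request:
{"fn": "apply_moves", "kwargs": {"moves": [[[0.01, 0.05, 0], -8], [[0.01, 0, 0], -8], [[0.01, 0, 0], -8], [[0.01, 0, 0], -8], [[0.01, 0, 0], -8], [[0.01, 0, 0], -8], [[0.01, 0, 0], -8], [[0.01, 0, 0], -7]]}}

```text
time_s: 22.45
eef_pos: [0.4953, -0.2237, 0.1638]
eef_rot: [-0.017, 0.465, 0.885, -0.013]
contact_force: [-1.0, -0.7, 0.2]
finger_gap: 0.025
```

Request:
{"fn": "apply_moves", "kwargs": {"moves": [[[0, 0.1, 0], -3], [[0, 0, 0], -3], [[0, 0, 0], -3], [[0, 0, 0], 0], [[0, 0, 0], 0], [[0, 0, 0], 0], [[0, 0, 0], 0], [[0, 0, 0], 0]]}}

```text
time_s: 23.25
eef_pos: [0.495, -0.2243, 0.1638]
eef_rot: [-0.018, 0.4, 0.916, -0.012]
contact_force: [-0.2, 0.2, -0.5]
finger_gap: 0.0253
```

```bash
python3 look.py w20 "(.4946,-.2253)" .053 119
```

```text
t 23.25 p [ 0.495  -0.2243  0.1638] yaw_x 132.75 z [-0.0429 -0.0076 -0.9991] gap 0.0253 F [-0.2  0.2 -0.5] T [ 0.    0.08 -0.88] q [-0.61  0.33  1.63 -0.03  1.21 -1.35]
tip [ 0.4908 -0.227   0.0527] delta tool cm [-0.14  0.39 -0.05] turn 13.8
circ 493.1 -225.2 r 14.5 ell c [ 0.4914 -0.2236] slot c [ 0.4943 -0.2255] ang 125.4 std [2.3 6.7] 6463
127 [ 11.5   1.9 111.8] [  5.7   0.  102.4]
```

View pics/w20.png

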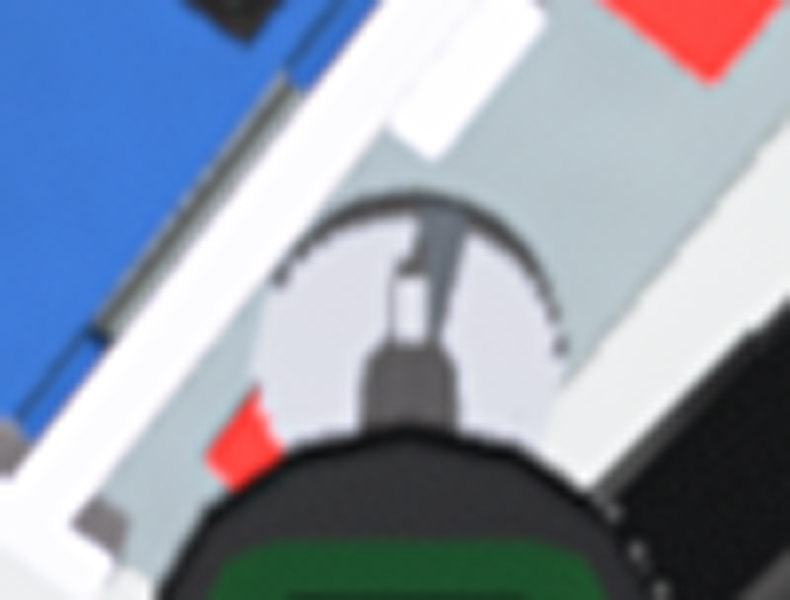

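A shows the same stop signature (0.88 N m, slot at 125°, cam out of the notch). I'll back off, lift, and turn to box yaw, then push the tab with the flat of the blade.

Request:
{"fn": "apply_moves", "kwargs": {"moves": [[[0, 0, 0], 4], [[0, 0, 0], 4], [[0, 0, -0.8], 0], [[0, 0, -1.5], 0], [[0, 0, -1.5], 0], [[0, 0, -0.5], 8], [[0, 0, 0], 8], [[0, 0, 0], 8]], "grip_force": 100}}

```text
time_s: 24.1
eef_pos: [0.4978, -0.2237, 0.2108]
eef_rot: [-0.013, 0.637, 0.77, -0.018]
contact_force: [0.1, 0.3, -1.8]
finger_gap: 0.0248
```

Request:
{"fn": "apply_moves", "kwargs": {"moves": [[[0, 0, 0], 8], [[0, 0, 0], 8], [[0, 0, 0], 8], [[0, 0, 0], 8], [[0, 0, 0], 8], [[0, 0, 0], 8], [[0, 0, 0], 8], [[0, 0, 0], 8]]}}

```text
time_s: 24.9
eef_pos: [0.4991, -0.2247, 0.2164]
eef_rot: [0.002, 0.952, 0.305, -0.021]
contact_force: [-0.1, 0.3, -2.2]
finger_gap: 0.0248
```

Request:
{"fn": "apply_moves", "kwargs": {"moves": [[[0, 0, 0], 8], [[0, 0, 0], 8], [[0, 0, 0], 8], [[0, 0, 0], 6], [[0, 0, 0], 0], [[-2, 0, 0], 0], [[-2, 0, 0], 0], [[0, 0, 0], 0]]}}

```text
time_s: 25.7
eef_pos: [0.4597, -0.229, 0.2221]
eef_rot: [0.01, 0.998, 0.052, -0.019]
contact_force: [0.2, -0.3, -1.6]
finger_gap: 0.0253
```

```bash
cat > look2.py <<'E'
from srv import *
import sys
n=sys.argv[1]; tgt=eval(sys.argv[2]); z=float(sys.argv[3]); yaw=float(sys.argv[4])
s,Rt=togo(tgt,z,yaw); p,d=get_image("wrist")
pickle.dump((s,p,d),open(f"pics/{n}.pkl","wb")); cv2.imwrite(f"pics/{n}.png",cv2.resize(p[100:340,160:480,::-1],(800,600),interpolation=cv2.INTER_CUBIC)); C=cam("wrist",s)
P=cloud(C,d); hsv=cv2.cvtColor(p,cv2.COLOR_RGB2HSV)
m=(P[...,2]>.066)&(P[...,2]<.074)&(abs(P[...,0]-.44)<.035)&(P[...,1]>-.24)&(P[...,1]<-.09)&(hsv[...,2]<70)
if m.sum()>20: print("tab",m.sum(),cv2.minAreaRect((P[m][:,:2]*1000).astype(np.float32)))
q=(P-s["eef_pos"])@Rt
m=(abs(q[...,1])<.002)&(q[...,2]>.09)&(q[...,2]<.113)&(abs(q[...,0])<.013); Q=q[m]*1000
if len(Q): print("blade",Q.max(0).round(1),Q.mean(0).round(1))
E
python3 look2.py w21 "(.4424,-.2302)" .056 5
```

```text
t 25.7 p [ 0.4597 -0.229   0.2221] yaw_x 5.91 z [-0.0375 -0.0225 -0.999 ] gap 0.0253 F [ 0.2 -0.3 -1.6] T [ 0.04  0.01 -0.01] q [-0.65  0.22  1.63 -0.04  1.31  0.83]
tip [ 0.4537 -0.2309  0.1111] delta tool cm [-0.9  -0.29  5.54] turn 0.9
tab 502 ((441.1759948730469, -208.1310577392578), (40.90879440307617, 9.69122314453125), 4.839308738708496)
blade [  7.5   2.  112. ] [ 4.  -0.5 98.4]
```

View pics/w21.png

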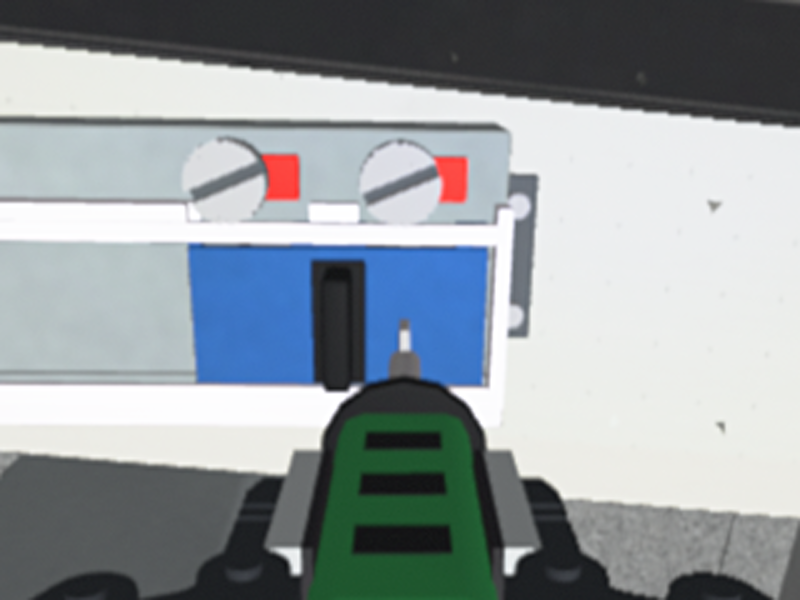

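Both red cams now point along -y, out of the notches, and the panel hasn't moved. Next I'll lower the blade to the right of the tab.

Request:
{"fn": "apply_moves", "kwargs": {"moves": [[[-0.9, 0.1, 0], 0], [[0, 0, 1.2], 0], [[0, 0, 1.5], 0], [[0, 0, 1], 0], [[0, 0, 0.5], 0], [[0, 0, 0], 0], [[0, 0, 0], 0], [[0, 0, 0], 0]]}}

```text
time_s: 26.55
eef_pos: [0.4523, -0.2326, 0.1775]
eef_rot: [0.011, 0.998, 0.055, -0.018]
contact_force: [-0.2, 0.3, -1.9]
finger_gap: 0.025
```

```bash
python3 look2.py w22 "(.4424,-.2302)" .056 5
```

```text
t 26.55 p [ 0.4523 -0.2326  0.1775] yaw_x 6.3 z [-0.0343 -0.0232 -0.9991] gap 0.025 F [-0.2  0.3 -1.9] T [ 0.05 -0.02 -0.02] q [-0.67  0.25  1.71 -0.04  1.2   0.81]
tip [ 0.4467 -0.2346  0.0665] delta tool cm [-0.35 -0.5   1.05] turn 1.3
tab 700 ((441.3200378417969, -208.52757263183594), (40.377193450927734, 9.947261810302734), 4.6078410148620605)
blade [  7.5   2.  111.7] [ 4.1 -0.4 98.8]
```

View pics/w22.png

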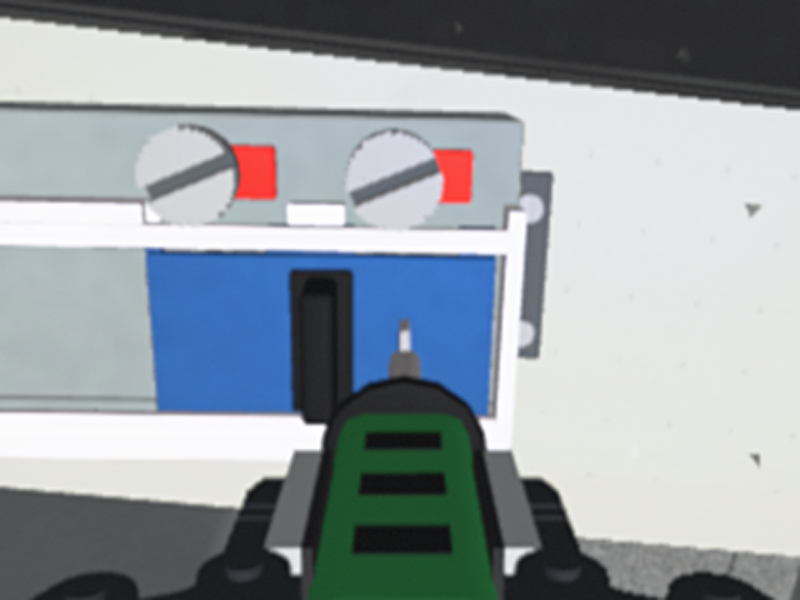

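Request:
{"fn": "apply_moves", "kwargs": {"moves": [[[-0.2, 0, 0], 1], [[0, 0, 0.4], 0], [[0, 0, 0.4], 0], [[0, 0, 0.15], 0], [[0, -0.8, 0], 0], [[0, -0.5, 0], 0], [[0, 0, 0], 0], [[0, 0, 0], 0]]}}

```text
time_s: 27.4
eef_pos: [0.449, -0.219, 0.1682]
eef_rot: [0.012, 0.999, 0.046, -0.017]
contact_force: [0.7, -0.7, -0.8]
finger_gap: 0.025
```

```bash
python3 look2.py w23 "(.4332,-.1261)" .056 5
```

```text
t 27.4 p [ 0.449  -0.219   0.1682] yaw_x 5.22 z [-0.0324 -0.0246 -0.9992] gap 0.025 F [ 0.7 -0.7 -0.8] T [ 0.07 -0.09  0.01] q [-0.65  0.24  1.74 -0.04  1.17  0.85]
tip [ 0.4436 -0.2211  0.0571] delta tool cm [-0.17 -9.55 -0.09] turn 0.2
tab 512 ((446.4195861816406, -209.18482971191406), (30.0526065826416, 12.481776237487793), 5.672296524047852)
blade [  7.5   2.  112. ] [ 4.  -0.5 98.8]
```

View pics/w23.png

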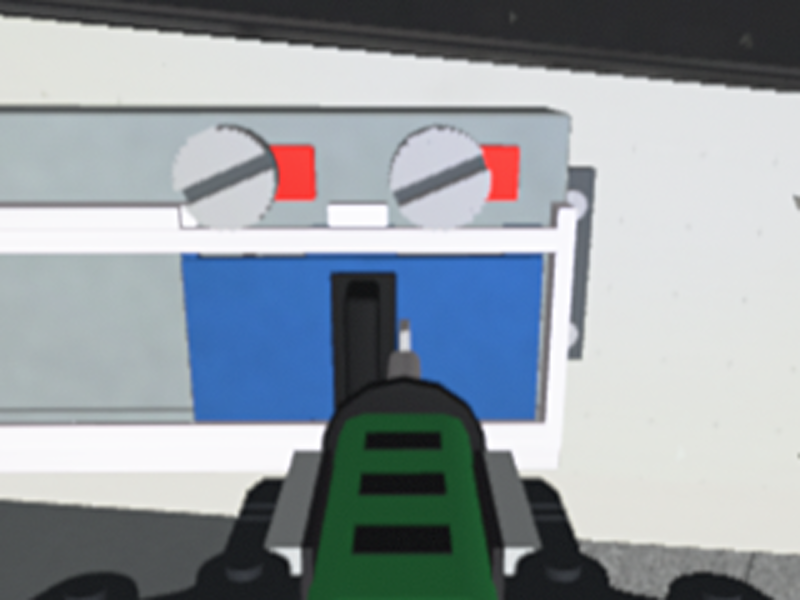

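Request:
{"fn": "apply_moves", "kwargs": {"moves": [[[-0.02, -0.5, 0], 0], [[-0.02, -1, 0], 0], [[-0.02, -1, 0], 0], [[-0.02, -1, 0], 0], [[-0.02, -1, 0], 0], [[-0.02, -1, 0], 0], [[-0.02, -1, 0], 0], [[0, 0, 0], 0]]}}

```text
time_s: 28.25
eef_pos: [0.4429, -0.152, 0.1688]
eef_rot: [0.016, 0.999, 0.046, -0.014]
contact_force: [0.7, -1.0, -0.3]
finger_gap: 0.025
```

```bash
python3 look2.py w24 "(.4332,-.1261)" .056 5
```

```text
t 28.25 p [ 0.4429 -0.152   0.1688] yaw_x 5.25 z [-0.0265 -0.0328 -0.9991] gap 0.025 F [ 0.7 -1.  -0.3] T [-0.19 -0.04  0.02] q [-0.54  0.18  1.82 -0.05  1.15  0.96]
tip [ 0.4382 -0.155   0.0578] delta tool cm [-0.23 -2.93  0.1 ] turn 0.3
tab 421 ((443.46112060546875, -147.0157928466797), (25.576784133911133, 9.947884559631348), 5.116431713104248)
blade [  7.6   2.  112.3] [ 4.  -0.5 98.8]
```

View pics/w24.png

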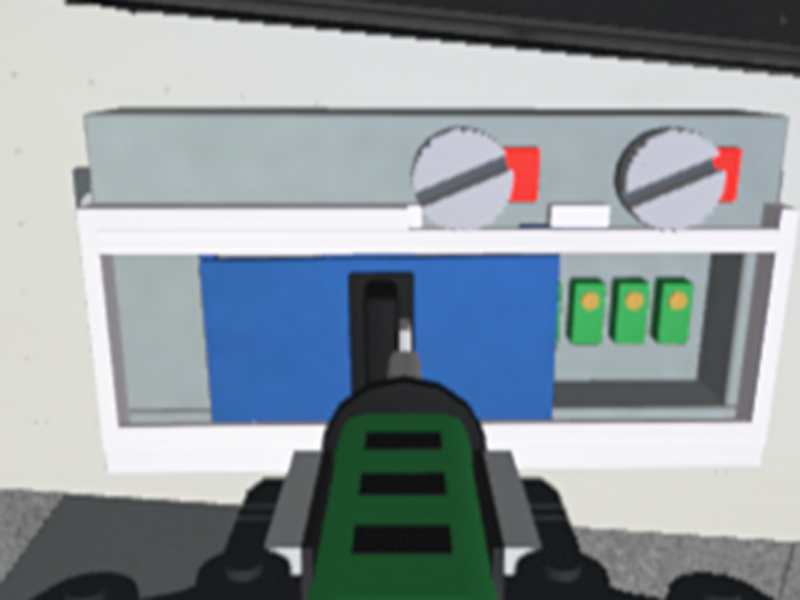

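The panel is sliding and is about 27 mm from its stop.

Request:
{"fn": "apply_moves", "kwargs": {"moves": [[[-0.03, -0.8, 0], 0], [[-0.03, -0.8, 0], 0], [[-0.03, -0.6, 0], 0], [[-0.03, -0.5, 0], 0], [[0, -0.3, 0], 0], [[0, -0.3, 0], 0], [[0, 0, 0], 0], [[0, 0, 0], 0]]}}

```text
time_s: 29.1
eef_pos: [0.4399, -0.1235, 0.1691]
eef_rot: [0.023, 0.999, 0.047, -0.013]
contact_force: [2.2, -4.3, -0.5]
finger_gap: 0.0248
```

```bash
python3 look2.py w25 "(.4332,-.1261)" .056 5
```

```text
t 29.1 p [ 0.4399 -0.1235  0.1691] yaw_x 5.34 z [-0.0236 -0.0468 -0.9986] gap 0.0248 F [ 2.2 -4.3 -0.5] T [-1.03 -0.35  0.11] q [-0.48  0.16  1.84 -0.06  1.14  1.02]
tip [ 0.4355 -0.128   0.058 ] delta tool cm [-0.2  -0.22  0.2 ] turn 0.3
tab 424 ((440.5873718261719, -120.20915222167969), (26.435224533081055, 9.237802505493164), 4.6426239013671875)
blade [  7.9   1.9 111. ] [ 4.1 -0.4 98.6]
```

View pics/w25.png

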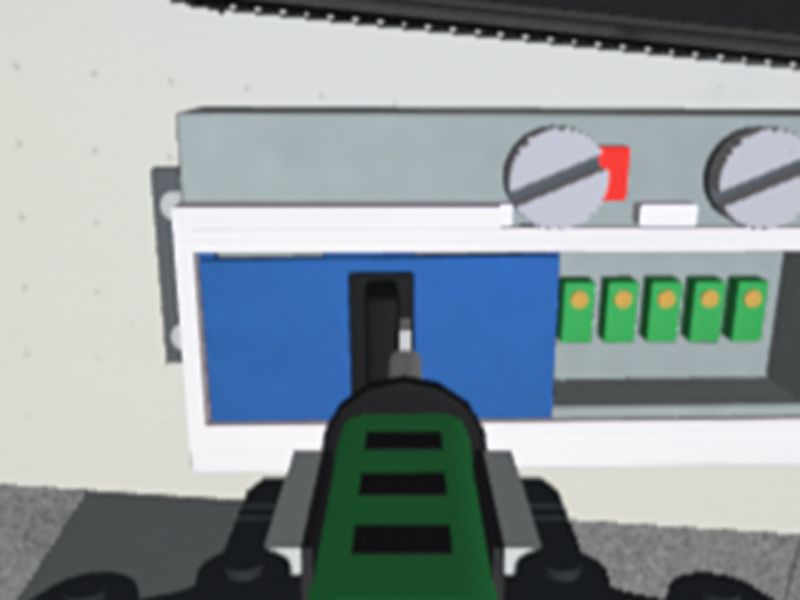

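Request:
{"fn": "apply_moves", "kwargs": {"moves": [[[0, -0.3, 0], 0], [[0, -0.3, 0], 0], [[0, -0.2, 0], 0], [[0, 0, 0], 0], [[0, 0, 0], 0], [[0, 0, 0], 0], [[0, 0, 0], 0], [[0, 0, 0], 0]]}}

```text
time_s: 29.95
eef_pos: [0.4398, -0.1218, 0.1693]
eef_rot: [0.03, 0.998, 0.048, -0.013]
contact_force: [0.2, -5.4, -0.6]
finger_gap: 0.0249
```

```bash
python3 look2.py w26 "(.4332,-.1261)" .056 5
```

```text
t 29.95 p [ 0.4398 -0.1218  0.1693] yaw_x 5.43 z [-0.0227 -0.0608 -0.9979] gap 0.0249 F [ 0.2 -5.4 -0.6] T [-1.25 -0.24  0.03] q [-0.47  0.16  1.85 -0.07  1.13  1.04]
tip [ 0.4355 -0.128   0.0584] delta tool cm [-0.21 -0.22  0.23] turn 0.4
tab 425 ((440.8297119140625, -119.94476318359375), (26.13496971130371, 9.226365089416504), 4.77848482131958)
blade [  7.4   1.9 111.6] [ 4.  -0.5 98.6]
```

The panel is at its stop: the tab has travelled about 88.7 mm, and with 5 N on it, it no longer moves. I'll back off, lift, and carry the driver back.

Request:
{"fn": "apply_moves", "kwargs": {"moves": [[[0, 0.8, 0], 0], [[0, 0.2, 0], 0], [[0, 0, -1.5], 0], [[0, 0, -2.5], 0], [[0, 0, -3], 0], [[0, 0, -3], 0], [[0, 0, -2], 0], [[0, 0, 0], 0]]}}

```text
time_s: 30.8
eef_pos: [0.438, -0.1178, 0.2873]
eef_rot: [0.017, 0.999, 0.047, -0.022]
contact_force: [0.1, 0.3, -2.2]
finger_gap: 0.0248
```

```bash
python3 look2.py w27 "(.4795,.3187)" .14 56;  python3 - <<'E'
from h import *
p,d=get_image("side"); cv2.imwrite("pics/side27.png",p[:,:,::-1])
E
```

```text
t 30.8 p [ 0.438  -0.1178  0.2873] yaw_x 5.34 z [-0.0417 -0.0366 -0.9985] gap 0.0248 F [ 0.1  0.3 -2.2] T [ 0.05 -0.05  0.01] q [-0.47  0.07  1.65 -0.05  1.45  1.01]
tip [ 0.4316 -0.1212  0.1764] delta tool cm [  9.02 -43.44   1.82] turn -50.7
tab 370 ((433.46441650390625, -121.34259796142578), (40.87118911743164, 9.581818580627441), 5.166792392730713)
blade [  7.6   1.9 111.6] [ 3.9 -0.4 98.4]
```

View pics/w27.png

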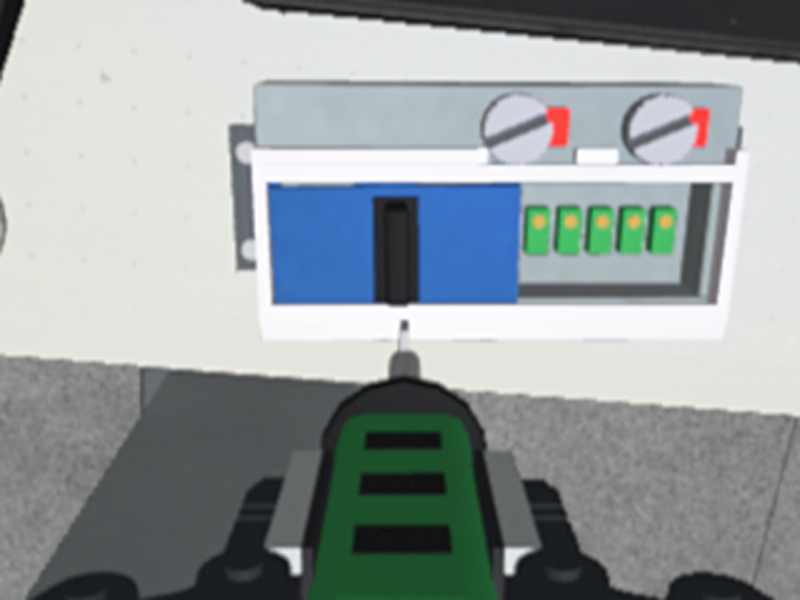

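Request:
{"fn": "apply_moves", "kwargs": {"moves": [[[0.9, -4.6, -0.1], 0], [[0.9, -4.6, -0.1], 0], [[0.9, -4.6, -0.1], 0], [[0.9, -4.6, -0.1], 0], [[0.9, -4.6, -0.1], 0], [[0.9, -4.6, -0.1], 0], [[0.9, -4.6, -0.1], 0], [[0.9, -4.6, -0.1], 0]]}}

```text
time_s: 31.7
eef_pos: [0.4689, 0.2625, 0.2605]
eef_rot: [0.015, 0.998, 0.039, -0.038]
contact_force: [1.3, 0.5, -1.8]
finger_gap: 0.0248
```

Request:
{"fn": "apply_moves", "kwargs": {"moves": [[[0, 0, 0], -8.4], [[0, 0, 0], -8.4], [[0, 0, 0], -8.4], [[0, 0, 0], -8.4], [[0, 0, 0], -8.4], [[0, 0, 0], -8.4], [[0, 0, 0], 0], [[0, 0, 0], 0]]}}

```text
time_s: 32.5
eef_pos: [0.4579, 0.2688, 0.2398]
eef_rot: [-0.008, 0.881, 0.469, -0.058]
contact_force: [-0.3, 0.4, -1.4]
finger_gap: 0.0251
```

```bash
python3 look2.py w28 "(.4803,.3187)" .11 56
```

```text
t 32.5 p [0.4579 0.2688 0.2398] yaw_x 56.27 z [-0.1108 -0.0402 -0.993 ] gap 0.0251 F [-0.3  0.4 -1.4] T [ 0.03 -0.06  0.02] q [ 0.32  0.3   1.49 -0.    1.48  0.92]
tip [0.444  0.2633 0.1296] delta tool cm [6.78 0.04 1.32] turn 0.3
blade [  8.7   1.8 112.1] [ 5.7 -0.  99. ]
```

The tool has picked up about 6.8° of tilt from row drift. I'll watch how it responds as I move towards the stand.

Request:
{"fn": "apply_moves", "kwargs": {"moves": [[[3.0, 0, 0], 0], [[3.0, 0, 0], 0], [[0, 0, 0], 0], [[0, 0, 0], 0], [[0, 0, 0], 0], [[0, 0, 0], 0], [[0, 0, 0], 0], [[0, 0, 0], 0]]}}

```text
time_s: 33.35
eef_pos: [0.4896, 0.3167, 0.2318]
eef_rot: [-0.008, 0.885, 0.462, -0.061]
contact_force: [-0.3, -0.2, -1.5]
finger_gap: 0.0248
```

```bash
python3 look2.py w29 "(.4803,.3187)" .11 56
```

```text
t 33.35 p [0.4896 0.3167 0.2318] yaw_x 55.39 z [-0.1162 -0.0426 -0.9923] gap 0.0248 F [-0.3 -0.2 -1.5] T [ 0.07 -0.14 -0.03] q [0.38 0.4  1.36 0.   1.51 0.99]
tip [0.475  0.311  0.1217] delta tool cm [1.05 0.07 1.06] turn -0.6
blade [  8.9   1.7 111.8] [ 5.7 -0.1 99.1]
```

Request:
{"fn": "apply_moves", "kwargs": {"moves": [[[0.9, 0.05, 0], 0], [[0, 0, 0.5], 0], [[0, 0, 0.3], 0], [[0, 0, 0], 0], [[0, 0, 0], 0], [[0, 0, 0], 0], [[0, 0, 0], 0], [[0, 0, 0], 0]], "grip_force": 60}}

```text
time_s: 34.2
eef_pos: [0.4945, 0.3238, 0.2222]
eef_rot: [-0.008, 0.885, 0.462, -0.061]
contact_force: [0.5, 0.2, -1.0]
finger_gap: 0.0253
```

```bash
cat > look3.py <<'E'
from srv import *
import sys
n=sys.argv[1]; z=float(sys.argv[2])
s,Rt=togo((.4803,.3187),z,56); p,d=get_image("wrist"); pickle.dump((s,p,d),open(f"pics/{n}.pkl","wb"))
cv2.imwrite(f"pics/{n}.png",cv2.resize(p[140:290,220:420,::-1],(800,600),interpolation=cv2.INTER_CUBIC)); C=cam("wrist",s)
P=cloud(C,d); g=(.4803,.3187)
m=(P[...,2]>.08)&(P[...,2]<.091)&(np.hypot(P[...,0]-g[0],P[...,1]-g[1])<.045)
if m.sum()>20: print("stand",m.sum(),cv2.minAreaRect((P[m][:,:2]*1000).astype(np.float32)))
q=(P-s["eef_pos"])@Rt
m=(abs(q[...,1])<.006)&(q[...,2]>.08)&(q[...,2]<.114)&(abs(q[...,0])<.013); Q=q[m]*1000
if len(Q): print("blade",Q.max(0).round(1),Q.mean(0).round(1))
E
python3 look3.py w30 .1
```

```text
t 34.2 p [0.4945 0.3238 0.2222] yaw_x 55.37 z [-0.1159 -0.0426 -0.9923] gap 0.0253 F [ 0.5  0.2 -1. ] T [ 0.04 -0.08  0.02] q [0.39 0.42 1.35 0.   1.49 1.  ]
tip [0.48   0.3182 0.1121] delta tool cm [0.18 0.08 1.2 ] turn -0.6
stand 2205 ((480.1654357910156, 318.6050109863281), (48.057167053222656, 48.28596115112305), 10.388206481933594)
blade [  8.8   3.9 111.8] [ 3.7 -0.2 93.2]
```

View pics/w30.png

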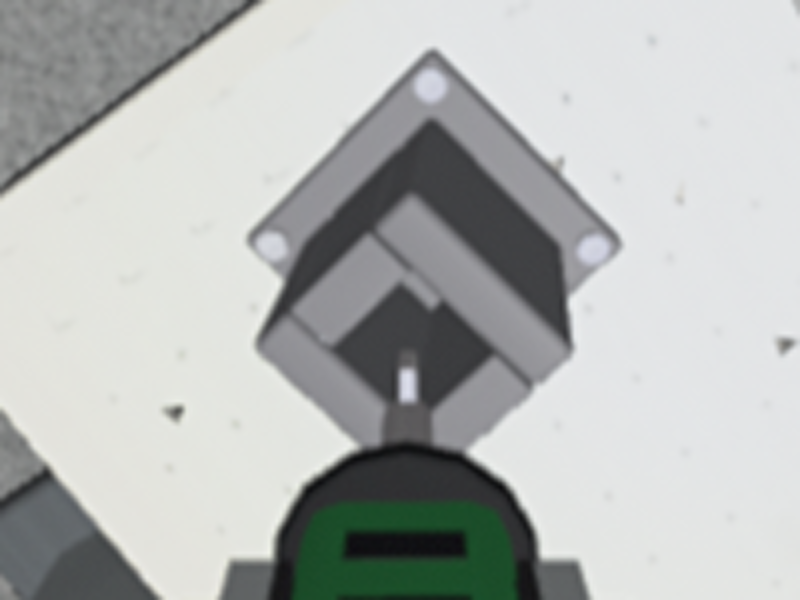

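Request:
{"fn": "apply_moves", "kwargs": {"moves": [[[0.1, 0.07, 1], 0], [[0.1, 0.07, 1], 0], [[0.1, 0.07, 1], 0], [[0.1, 0.07, 1], 0], [[0, 0, 0.5], 0], [[0, 0, 0], 0], [[0, 0, 0], 0], [[0, 0, 0], 0]]}}

```text
time_s: 35.05
eef_pos: [0.4931, 0.3232, 0.1716]
eef_rot: [-0.008, 0.885, 0.462, -0.063]
contact_force: [0.3, 0.4, -1.2]
finger_gap: 0.0251
```

```bash
python3 look3.py w31 .06
```

```text
t 35.05 p [0.4931 0.3232 0.1716] yaw_x 55.37 z [-0.1182 -0.0435 -0.992 ] gap 0.0251 F [ 0.3  0.4 -1.2] T [ 0.06 -0.08 -0.02] q [0.39 0.46 1.42 0.   1.39 1.  ]
tip [0.4783 0.3175 0.0615] delta tool cm [0.23 0.1  0.12] turn -0.6
stand 2490 ((480.03912353515625, 318.7092590332031), (48.0485725402832, 47.95643997192383), 10.551596641540527)
blade [ 13.    5.6 105.3] [ 4.9  0.4 90.8]
```

View pics/w31.png

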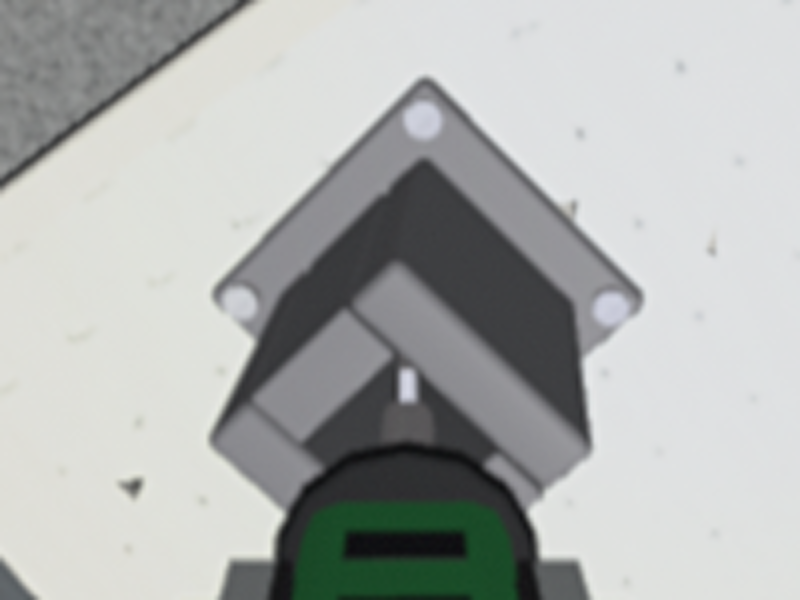

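Request:
{"fn": "apply_moves", "kwargs": {"moves": [[[0.12, 0.08, 0.8], 0], [[0.12, 0.08, 0.8], 0], [[0.12, 0.08, 0.8], 0], [[0.05, 0.03, 0.4], 0], [[0, 0, 0], 0], [[0, 0, 0], 0], [[0, 0, 0], 0], [[0, 0, 0], 0]]}}

```text
time_s: 35.9
eef_pos: [0.4949, 0.3241, 0.1414]
eef_rot: [-0.008, 0.885, 0.462, -0.062]
contact_force: [-0.3, -0.7, -1.6]
finger_gap: 0.0248
```

```bash
python3 look3.py w32 .03
```

```text
t 35.9 p [0.4949 0.3241 0.1414] yaw_x 55.37 z [-0.1168 -0.0429 -0.9922] gap 0.0248 F [-0.3 -0.7 -1.6] T [ 0.01 -0.05 -0.04] q [0.39 0.48 1.46 0.   1.33 1.  ]
tip [0.4803 0.3184 0.0313] delta tool cm [ 0.04 -0.01  0.12] turn -0.6
stand 2184 ((480.0342102050781, 318.8385009765625), (48.26964569091797, 47.68502426147461), 10.189942359924316)
blade [ 0.2 -4.4 82.7] [ 0.2 -4.4 82.7]
```

View pics/w32.png

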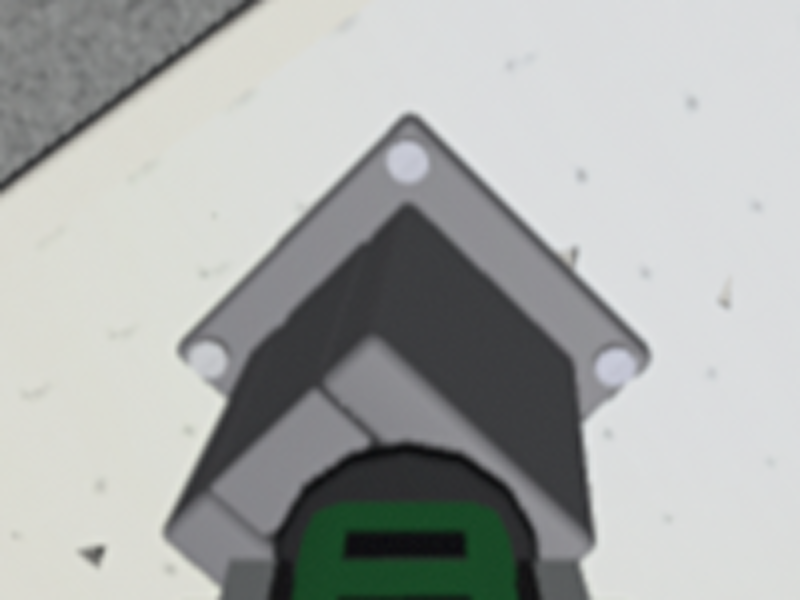

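Request:
{"fn": "apply_moves", "kwargs": {"moves": [[[-0.33, -0.23, 0], 0], [[-0.2, -0.14, 0], 0], [[-0.2, -0.14, 0], 0], [[0, 0, 0], 0], [[0, 0, 0], 0], [[0, 0, 0], 0], [[0, 0, 0], 0], [[0, 0, 0], 0]]}}

```text
time_s: 36.75
eef_pos: [0.4886, 0.3215, 0.1438]
eef_rot: [-0.007, 0.885, 0.462, -0.058]
contact_force: [2.4, 0.5, -2.1]
finger_gap: 0.0247
```

```bash
python3 -c "
from h import *
togo((.4803,.3187),.011,56)"
```

```text
t 36.75 p [0.4886 0.3215 0.1438] yaw_x 55.34 z [-0.11   -0.0406 -0.9931] gap 0.0247 F [ 2.4  0.5 -2.1] T [ 0.19 -0.62  0.07] q [0.39 0.47 1.48 0.   1.31 1.  ]
tip [0.4747 0.316  0.0336] delta tool cm [0.75 0.46 2.17] turn -0.7
```

Request:
{"fn": "apply_moves", "kwargs": {"moves": [[[-0.4, -0.28, 0], 0], [[-0.4, -0.28, 0], 0], [[-0.4, -0.28, 0], 0], [[-0.4, -0.28, 0], 0], [[0, 0, 0], 0], [[0, 0, 0], 0], [[0, 0, 0], 0], [[0, 0, 0], 0]]}}

```text
time_s: 37.55
eef_pos: [0.4843, 0.3183, 0.1475]
eef_rot: [-0.005, 0.886, 0.462, -0.041]
contact_force: [2.5, -0.0, -2.3]
finger_gap: 0.0244
```

```bash
python3 -c "
from h import *
togo((.4803,.3187),.011,56)"; python3 look3.py w33 .011
```

```text
t 37.55 p [0.4843 0.3183 0.1475] yaw_x 55.19 z [-0.0765 -0.0295 -0.9966] gap 0.0244 F [ 2.5 -0.  -2.3] T [ 0.26 -0.86  0.02] q [0.39 0.43 1.52 0.   1.27 1.  ]
tip [0.4742 0.3141 0.0369] delta tool cm [0.9  0.36 2.52] turn -0.8
t 37.55 p [0.4843 0.3183 0.1475] yaw_x 55.19 z [-0.0765 -0.0295 -0.9966] gap 0.0244 F [ 2.5 -0.  -2.3] T [ 0.26 -0.86  0.02] q [0.39 0.43 1.52 0.   1.27 1.  ]
tip [0.4742 0.3141 0.0369] delta tool cm [0.9  0.36 2.52] turn -0.8
stand 2941 ((480.0758056640625, 318.5709533691406), (47.97224426269531, 48.206504821777344), 10.246288299560547)
blade [  9.1   5.6 113.4] [ 3.1 -0.3 91.9]
```

View pics/w33.png

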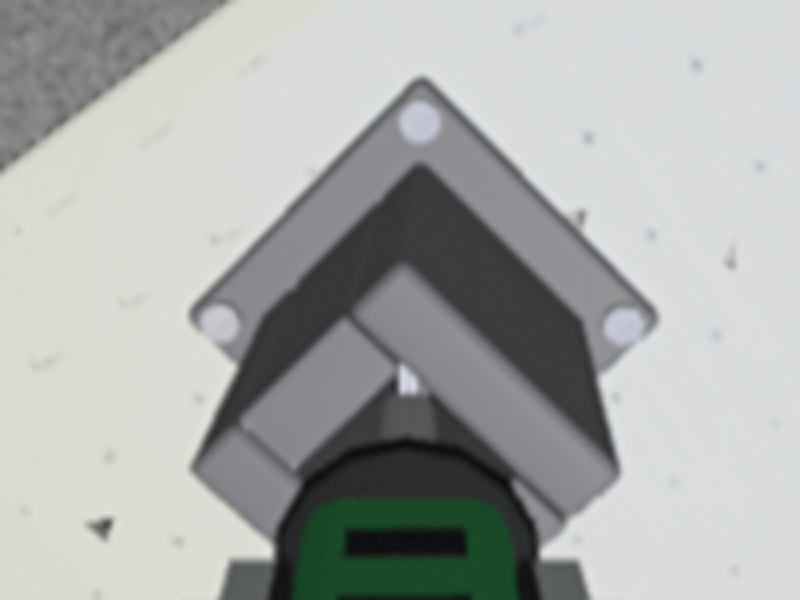

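Request:
{"fn": "apply_moves", "kwargs": {"moves": [[[-0.4, -0.25, 0.1], 0], [[-0.4, -0.25, 0.1], 0], [[-0.4, -0.25, 0.1], 0], [[-0.4, -0.25, 0.1], 0], [[-0.4, -0.25, 0.1], 0], [[-0.4, -0.25, 0.1], 0], [[0, 0, 0], 0], [[0, 0, 0], 0]]}}

```text
time_s: 38.4
eef_pos: [0.4789, 0.3155, 0.1491]
eef_rot: [-0.003, 0.887, 0.462, -0.012]
contact_force: [1.8, 0.6, -2.5]
finger_gap: 0.0248
```

```bash
python3 look3.py w34 .011
```

```text
t 38.4 p [0.4789 0.3155 0.1491] yaw_x 55.04 z [-0.0247 -0.0066 -0.9997] gap 0.0248 F [ 1.8  0.6 -2.5] T [ 0.15 -0.66 -0.01] q [0.39 0.39 1.58 0.   1.2  1.  ]
tip [0.4745 0.3138 0.038 ] delta tool cm [0.78 0.24 2.68] turn -1.0
stand 3026 ((479.6455078125, 318.499755859375), (48.418983459472656, 48.05073165893555), 10.539474487304688)
blade [ 10.3   5.6 113.9] [ 3.8 -0.2 92.9]
```

View pics/w34.png

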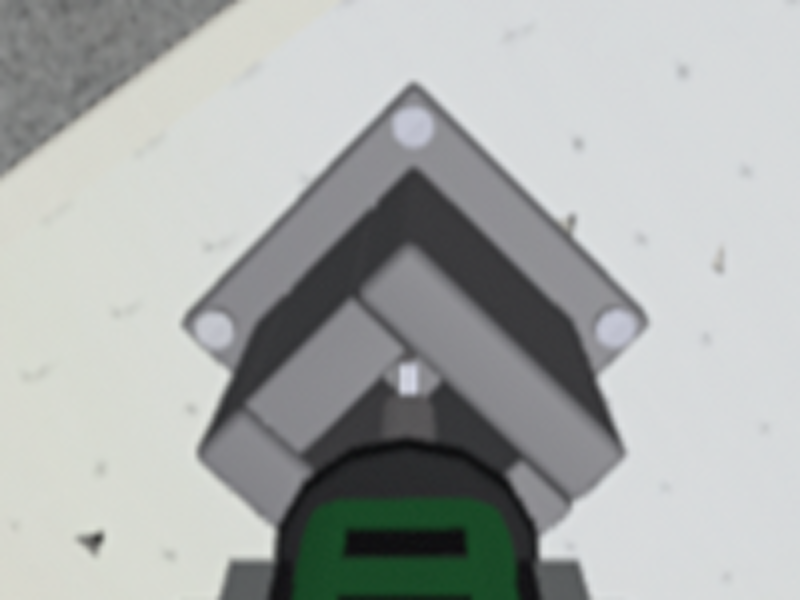

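The tilt is down to 1.5°. I'll centre the driver and lower it.

Request:
{"fn": "apply_moves", "kwargs": {"moves": [[[0.6, 0.2, 0], 0], [[0, 0, 0.6], 0], [[0, 0, 0.7], 0], [[0, 0, 0.6], 0], [[0, 0, 0.4], 0], [[0, 0, 0], 0], [[0, 0, 0], 0], [[0, 0, 0], 0]]}}

```text
time_s: 39.25
eef_pos: [0.4797, 0.3185, 0.1224]
eef_rot: [-0.003, 0.887, 0.462, -0.017]
contact_force: [0.3, 0.1, -2.0]
finger_gap: 0.0245
```

```bash
python3 look3.py w35 .011
```

```text
t 39.25 p [0.4797 0.3185 0.1224] yaw_x 55.07 z [-0.0336 -0.0096 -0.9994] gap 0.0245 F [ 0.3  0.1 -2. ] T [ 0.05 -0.23  0.05] q [0.39 0.42 1.6  0.   1.15 1.  ]
tip [0.4743 0.3165 0.0113] delta tool cm [0.52 0.36 0.01] turn -0.9
stand 3584 ((479.96710205078125, 318.5859375), (47.98577880859375, 48.011322021484375), 10.404213905334473)
blade [ 3.8  3.5 82.5] [ 3.1  2.1 81.8]
```

View pics/w35.png

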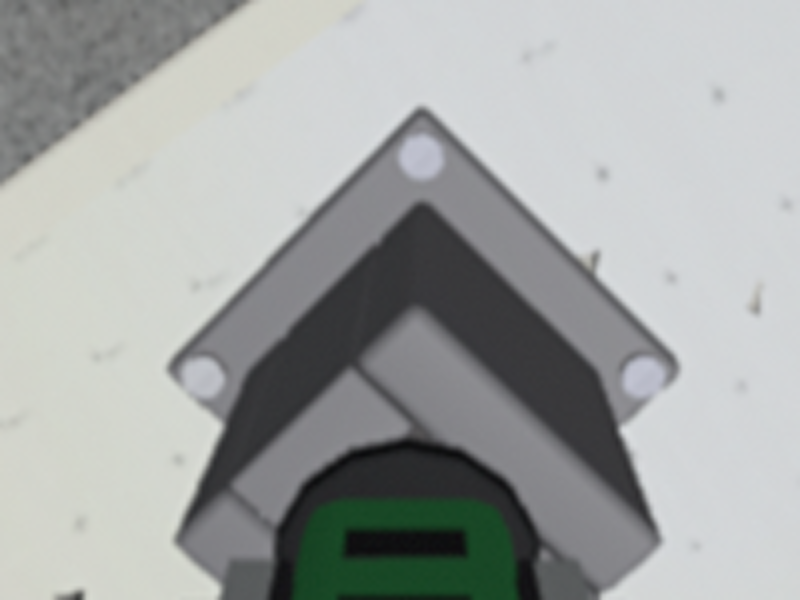

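Request:
{"fn": "apply_moves", "kwargs": {"moves": [[[0.1, 0.1, 0.2], 0], [[0, 0, 0.2], 0], [[0, 0, 0], 0], [[0, 0, 0], 0], [[0, 0, 0], 0], [[0, 0, 0], 0], [[0, 0, 0], 0], [[0, 0, 0], 0]]}}

```text
time_s: 40.1
eef_pos: [0.4799, 0.3185, 0.1224]
eef_rot: [-0.004, 0.887, 0.462, -0.017]
contact_force: [-0.4, 0.0, -0.8]
finger_gap: 0.0248
```

```bash
python3 -c "
from h import *
togo((.4803,.3187),.011,56)"
```

```text
t 40.1 p [0.4799 0.3185 0.1224] yaw_x 55.08 z [-0.0342 -0.0096 -0.9994] gap 0.0248 F [-0.4  0.  -0.8] T [ 0.07 -0.11 -0.01] q [0.39 0.43 1.6  0.   1.15 1.  ]
tip [0.4745 0.3165 0.0113] delta tool cm [0.51 0.35 0.01] turn -0.9
```

The collar rests on the stand. Releasing.

Request:
{"fn": "apply_moves", "kwargs": {"moves": [[[0, 0, 0], 0], [[0, 0, 0], 0], [[0, 0, 0], 0], [[0, 0, 0], 0], [[0, 0, 0], 0], [[0, 0, 0], 0], [[0, 0, 0], 0], [[0, 0, 0], 0]], "claw": 6}}

```text
time_s: 40.9
eef_pos: [0.4796, 0.3185, 0.1225]
eef_rot: [-0.004, 0.887, 0.462, -0.018]
contact_force: [-0.0, 0.3, 0.5]
finger_gap: 0.0601
```

Request:
{"fn": "apply_moves", "kwargs": {"moves": [[[0, 0, -0.5], 0], [[0, 0, -1.5], 0], [[0, 0, -2], 0], [[0, 0, -2.5], 0], [[0, 0, -2.5], 0], [[0, 0, -2.5], 0], [[-1, 0, -1.5], 0], [[0, 0, 0], 0]]}}

```text
time_s: 41.7
eef_pos: [0.4781, 0.3114, 0.2592]
eef_rot: [-0.004, 0.887, 0.462, -0.018]
contact_force: [-0.2, 0.3, 0.6]
finger_gap: 0.0602
```

```bash
python3 drv.py w36
```

```text
t 41.8 p [0.4776 0.3116 0.2567] yaw_x 55.1 z [-0.039  -0.0111 -0.9992] gap 0.0605 F [-0.   0.7 -0.6] T [ 0.01 -0.01 -0.01] q [0.38 0.31 1.42 0.   1.45 0.99]
t 41.85 p [0.4772 0.3114 0.2557] yaw_x 55.11 z [-0.0409 -0.0118 -0.9991] gap 0.0601 F [-0.9 -0.1 -0.8] T [-0.   -0.   -0.04] q [0.38 0.31 1.43 0.   1.45 0.99]
top 1018 ((478.1016540527344, 318.97161865234375), (23.769540786743164, 24.078630447387695), 54.06950759887695)
delta tool cm [ 1.090e+00 -1.000e-02  1.265e+01]
collar/stand top 977 ((480.143310546875, 318.66455078125), (47.27135467529297, 47.75687789916992), 10.728362083435059)
delta tool cm [ 1.18  0.17 12.64]
```

View pics/w36.png

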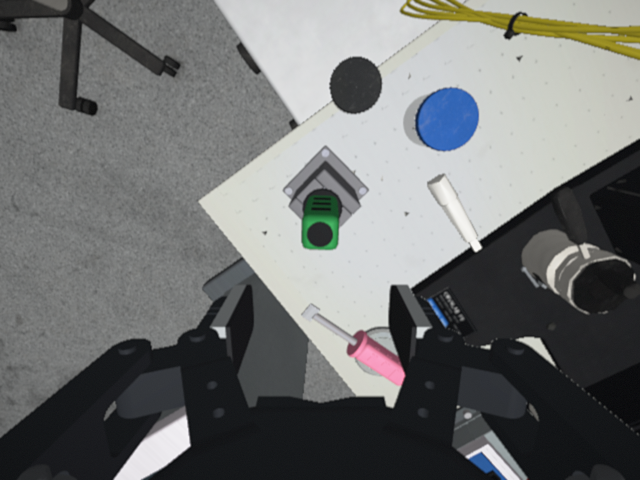

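The driver stands upright in the stand at (320,225). A last overall check with the fixed cameras follows.

Run:
```python
from h import *
import pickle
for n in ("top","side"):
    p,d=get_image(n); np.savez(f"pics/{n}end.npz",p=p,d=d)
    r=(slice(180,290),slice(180,480)) if n=="top" else (slice(190,300),slice(130,430))
    cv2.imwrite(f"pics/{n}e.png",cv2.resize(p[r][...,::-1],(800,293),interpolation=cv2.INTER_CUBIC))
cv2.imwrite("pics/end.png",np.vstack([cv2.imread("pics/tope.png"),cv2.imread("pics/sidee.png")]))
# wafer case: z~12mm points, circle
for f in ("w1","w3","w28","w36"):
    s,p,d=pickle.load(open(f"pics/{f}.pkl","rb")); C=cam("wrist",s);P=cloud(C,d)
    for nm,g,R_,lo,hi in [("wafer",(.42,.098),.05,.009,.016),("jar",(.607,.314),.035,.064,.074),("can",(.557,.382),.03,.056,.068)]:
        m=(P[...,2]>lo)&(P[...,2]<hi)&(np.hypot(P[...,0]-g[0],P[...,1]-g[1])<R_)
        if m.sum()>60:
            c,r=cv2.minEnclosingCircle((P[m][:,:2]*1000).astype(np.float32)); print(f,nm,np.round(c,1),round(r,1),m.sum())
```

```text
w1 wafer [420.3  99.2] 35.9 3328
w3 wafer [420.1 106.8] 40.5 1006
w3 jar [591.3 311.4] 15.7 169
w3 can [561.7 386.4] 23.6 1607
w28 wafer [436.4 104.2] 28.4 580
w28 jar [610.1 317.6] 27.0 4712
w28 can [559.6 385.9] 23.3 1630
w36 wafer [408.9 109.4] 37.9 450
w36 jar [610.3 317.3] 26.9 3100
w36 can [560.8 387.4] 23.4 2363
```

View pics/end.png

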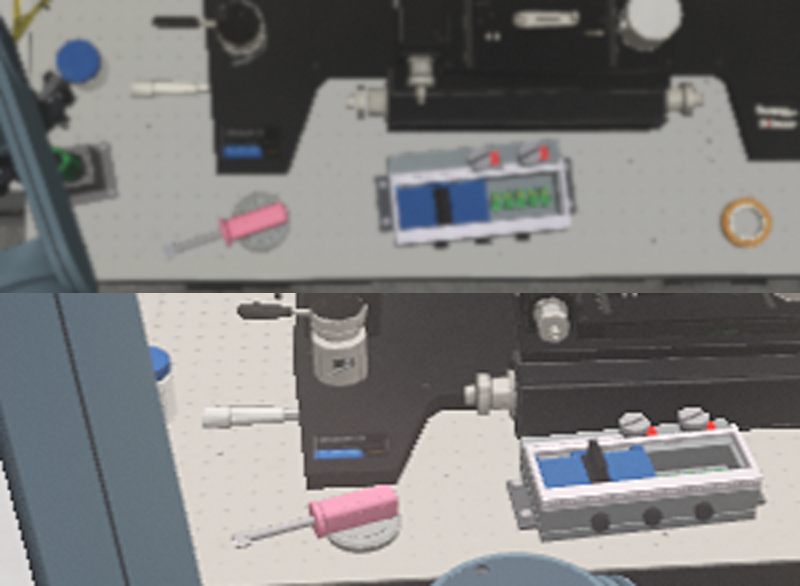

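All is as asked: the panel is at the left stop, both cams are open, the driver is upright in its stand, and the wafer case and tape roll are at the same pixels as at the start. Handing in.

```bash
python3 -c "
from workcell import job
print(job.finish_job())"
```

```text
the job is handed in; nothing more can be done
None
```

I did the task as asked and handed it in at about 42 s of the 72 s allowed. One thing I did not intend: the pink look-alike fell across the wafer case.

**What I did**
- I took the green screwdriver from its stand and turned fastener B, then A, anticlockwise with the blade to their stops. Torque rose to 0.83 N m on B and 0.88 N m on A.
- I then pushed the panel's tab to the left end stop with the flat of the blade. It went about 88.7 mm of the expected 89 and stopped moving under 5 N.
- Finally I put the driver back in its stand and let go.

**Last checks**
- **Cams:** both red cams point to -y, out of the notches.
- **Panel:** it lies fully open in its guides.
- **Driver:** it stands upright, its handle within about 2 mm of the stand's centre, with the gripper well above it.
- **Other objects:** the wafer case, tape roll and jar lid look unmoved in the before and after top views. The can was hidden behind the arm there, but the wrist views place it steadily.

**What disagreed**
- **Pink look-alike:** it was standing unsupported at the start and toppled during my first moves. It now lies across the wafer case. The gripper stayed above 0.28 m and the measured forces stayed near zero, so I don't think the arm touched it. I left it alone as instructed.
- **Wafer case position:** the wrist-camera fits of the case are not reliable now, because the pink driver covers part of it. That check rests on the top view alone, at about 3 mm per pixel.
- **Tool tilt:** the tool drifted to about 7° of tilt on the way back. I straightened it by pressing the driver gently (about 2.5 N) against the inside of the stand before lowering it.

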